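Put the washed gas burner back together

TASK

Put the bare gas burner back together: set the washed aluminium flame spreader, which is drying on edge in the dish rack, crown ring up on the burner's cup with its notch over the white electrode so that it drops fully home, then lay the black cap on it so that the boss under the cap drops into the ring. Leave both sitting flat and let go of, and do not knock the other loose things about.

Things in the scene. Friction and masses are not known exactly. Their poses are not given: they have to be found in the camera images.
- spreader: Aluminium flame spreader of a gas burner, 140 g, round: a flange (disc) 90 mm across, 6 mm thick, a crown ring on it, a skirt under it. Origin: on the axis, in the flange's underside (seating face). z: along the axis to the crown (up when fitted); flange z=0 to 6 mm. x: axis to notch. It starts on edge in the rack, z level, crown roughly towards the robot, notch about 60 degrees from the top.
- crown (a point): Centre of the top of the spreader's crown (z=22 mm): a slotted ring 66 mm outside, 50 mm inside, from z=6 to 22 mm. The skirt below is 57 mm outside, z=-10 to 0, so the outer 12 mm of the flange is bare on both faces. On a flat surface it rests stably on the skirt, origin 10 mm up; let go leaning on the flange's edge, crown side up, it tips over flat onto the skirt.
- notch (a point): The notch of the spreader: a radial slot 14 mm wide in the flange, open at the edge, its root at 33 mm radius. The point is on the flange's upper face (z=6 mm) at 40 mm radius.
- burner: The one bare burner, fixed, either of the hob's two burners nearest the robot: a dark steel cup, 73 mm outside, 66 mm inside, rim 16 mm above the hob's top (itself 10 mm above the counter), a small brass jet inside. Origin: on the axis at the hob's top face; z up; x: from the axis to the electrode, which may point any way. Nothing taller stands within 110 mm.
- seat (a point): Centre of the cup's rim, 26 mm above the counter: the spreader is home when its origin is here, skirt in the cup (about 4.5 mm free all round), flange flat on the rim, electrode in the notch (4 mm free either side).
- electrode (a point): Tip of the bare burner's spark electrode: an upright white ceramic pin 6 mm thick, round-tipped, 40 mm from the burner's axis, outside the cup. Its tip is 9 mm above the rim: 3 mm proud of the flange when the spreader is home; it holds the flange up if the notch is not over it.
- cap: Burner cap: black enamelled disc 68 mm across, 8 mm thick, with a boss 42 mm across and 6 mm deep under its middle, 120 g. It lies right way up on the counter, on its boss. Origin: centre of the boss's underside; z up; disc z=6 to 14 mm. Home: disc on the crown, boss inside it (4 mm free all round), cap origin 16 mm above the spreader's origin.
- rack: Steel wire dish rack on a grey drip tray, 320 x 220 mm, fixed, rim wire 53 mm high. Origin: centre of its underside; x: along it, roughly away from the robot. The spreader stands across it at x=-60 mm, its lower edge on two rails 33 mm high, between prongs 77 mm high at y=+-39 mm in a gap of 11 mm (it may lean a little); above the prongs it is free.
- mug: White and blue mug upside down in the far end of the rack, 80 mm across, top 118 mm above the counter. Origin: centre of its underside (the mouth). Leave alone.
- lighter: Orange and white gas lighter with a steel tube, 170 mm long, 30 mm high, lying on the counter. Origin: underside, near the middle of its length. Leave alone.
- brush: Pastry brush with a wooden handle lying on the counter, about 200 mm long. Origin: underside, near the middle. Leave alone.
- pan: Dark pan on the hob's far row, 210 mm across, rim about 103 mm above the counter. Origin: centre of its underside. Leave alone.
- pot: Low steel pot with lid on the hob's far row, 150 mm across, knob of its lid about 145 mm above the counter. Origin: centre of its underside. Leave alone.
- hob: Steel gas hob 500 mm (x) by 580 mm (y), top face 10 mm above the counter, fixed. Origin: centre of its underside. Its near row of burners is at x=-135 mm, its far row at x=105 mm under pan supports. The counter between its left edge and the rack is free for putting things down, about 0.46 m ahead of the robot; the cap lies farther out, the lighter beyond it, the brush nearer the robot.
Mind the look-alikes: they are no part of the job. What is shaped like the cap but green or pink is not meant.

How it is judged:
By the outcome, as a careful person would: the job done as asked, in the order asked, and still so for the second after the job is handed in, with the robot touching nothing.
It also fails if it takes over 69 s, if anything falls off the work surface, if the arm or the gripper's body presses on something with over 40 N, if the wrist force passes 120 N, or if a joint passes its speed limit or range.

ROBOT

A 6-joint arm with a two-finger parallel gripper is mounted at the origin on the work surface. World frame = base frame: x ahead of the robot, y to its left, z up, the work surface at z = 0. Lengths are in m, angles in rad, forces in N, time in s.
With the tool pointing down it reaches from about 0.25 to 0.725 m from the base axis. Payload 9.7 kg.
Tool frame: the origin (TCP) lies at the very end of the fingers, on their centre line; the grasp point (between the pads) lies 19 mm behind it; z points along the fingers, y is the line along which they close (so a half turn about z gives the same grasp; the last joint's range is limited). The gripper opens to 85 mm and grips with 20 to 120 N. Pads are 22 mm wide; open, the fingers measure 114 mm over their backs; the gripper's body (76 mm by 85 mm) begins 54 mm behind the grasp point. The pads swing forward as they close: fully open they stand 13 mm farther back than shut.
Start: joints at [-1.147, 0.087, 0.176, 1.66, 0, 1.571], TCP at [0.226, -0.501, 0.231] pointing down, gripper open.
Joint ranges: [-3.13, 3.13], [-0.85, 1.81], [-1.15, 1.24], [-2.2, 2.28], [-1.44, 1.52], [-3.14, 3.14]. Speed limits (rad/s): [2.22, 2.22, 2.57, 3.14, 3.14, 3.14].

INTERFACE

Orientations are given as a rotation vector (axis times angle).
In Python, from cell import bot gives the robot as it stands.
- The arm moves only by the tool step_arm, never from a script. Its argument "series" is a list of rows, each a list of 7 numbers: the turn, a rotation vector about the tool's x, y, z in degrees, then the shift along the tool's x, y, z in m, then the finger opening in m, from 0 to 0.0854. A call has 1 to 8 rows; each row is the pose to reach, as a shift and turn from the pose commanded when the call began, along the tool's axes at that moment; what a row does not reach only later rows make up. A row lasts 1/8 s, in which the tool goes at most 62.5 mm and 10.7 degrees, less where a joint would pass 70% of its speed; a pose out of reach is approached as far as the arm can. A call with a gripper value outside its range is refused whole. The fingers move at their own pace and stop on an object; the grip force is fixed at half the most. Time passes only in rows, so rows that repeat a pose let the fingers close. It gives the time, the measured TCP pose, the force, the opening and the grip force at its end, in the units of the state.
- bot.sense(): the state, without advancing time (a new reading comes with each control period).
- bot.capture(name): name is "scene" or "top"; returns a dict with "img" (480x640x3 uint8, red, green, blue), "mtx" (3x3 intrinsics, pixels), "k1" (the pictures are not rectified: a ray, as slopes to the right and down, at radius r is drawn at 1 + k1 r^2 times it, then the intrinsics apply), "rvec" (rotation vector, rad) and "tvec" (3), from world to camera coordinates, as OpenCV has them. Camera axes: x right, y down, z forward; pixel columns grow to the right and rows downward; lengths in m; the calibration is good to about 2 mm. A picture is of the moment at which its call begins. There is no depth.
- bot.finish_job(): hands the job in; it is judged then, once.
The state is a dict: "clock": time; "qpos": joint angles; "joint_vel": joint speeds; "effort": joint torques, N m; "ee_pos": TCP position; "orientation": TCP orientation; "ft_force": force on the tool from outside, world axes, zero at the start; "moment": the same for the moment, N m; "finger_gap": finger opening in m; "grip_force": force on a finger pad.
Only numpy, scipy, OpenCV 4.12 (cv2) and the standard library are available. Lean on these libraries where they do the work, as an engineer would, in place of code of your own. Each camera call takes 0.05 s, during which the arm holds its last target. There are 200 camera calls.

## Working session

There is one attempt and no reset: what is moved stays moved. The work goes in short steps, Python scripts to look and compute and a tool call to move; the robot and the scene stay as the last step left them, time stands still between calls to the robot, and variables do not carry over. Pictures are saved under pics/ and viewed, at most 10 in all, crops included, and the job is handed in when it is done.

Besides the shell and the picture viewer there is one more tool, called by a JSON object that holds its "name" and its "arguments". step_arm: Moves the arm, as the interface text tells. Its arguments: {"type":"object","properties":{"series":{"type":"array","items":{"type":"array","items":{"type":"number"}}}},"required":["series"]}

```bash
ls && mkdir -p pics && cat > h.py <<'E'
import numpy as np, cv2
from scipy.spatial.transform import Rotation as R
from cell import bot
def cap(n,save=None):
    c=bot.capture(n)
    if save: cv2.imwrite('pics/'+save,c['img'][:,:,::-1])
    return c
def D(c): 
    return np.asarray(c['mtx'],float),np.asarray(c['rvec'],float).ravel(),np.asarray(c['tvec'],float).ravel()
def ray(c,uv):
    K,rv,tv=D(c); uv=np.atleast_2d(np.asarray(uv,float))
    n=cv2.undistortPoints(uv.reshape(-1,1,2),K,np.array([c['k1'],0,0,0.])).reshape(-1,2)
    Rm=cv2.Rodrigues(rv)[0]; d=np.c_[n,np.ones(len(n))]@Rm; o=-Rm.T@tv
    return o,d
def onz(c,uv,z):
    o,d=ray(c,uv); return o+d*((z-o[2])/d[:,2])[:,None]
def proj(c,P):
    K,rv,tv=D(c); return cv2.projectPoints(np.atleast_2d(np.asarray(P,float)),rv,tv,K,np.array([c['k1'],0,0,0.]))[0].reshape(-1,2)
def tri(c1,u1,c2,u2):
    o1,d1=ray(c1,u1);o2,d2=ray(c2,u2);d1=d1[0];d2=d2[0]
    s=np.linalg.lstsq(np.c_[d1,-d2],o2-o1,rcond=None)[0]
    a=o1+s[0]*d1;b=o2+s[1]*d2; return (a+b)/2,np.linalg.norm(a-b)
E
python3 - <<'E'
from h import *
for n in('scene','top'):
    c=cap(n,n+'0.png'); o,_=ray(c,[[320,240]]); print(n,o.round(3),c['k1'],np.asarray(c['mtx'])[0,0],onz(c,[[320,240]],0).round(3))
s=bot.sense();print(s['ee_pos'],s['orientation'],s['finger_gap'],s['ft_force'])
E
```

```text
pics
scene [0.784 0.517 0.956] 0.009651368667466388 519.1580868946247 [[ 0.473 -0.058 -0.   ]]
top [ 0.384 -0.009  1.098] -0.008426782472590749 457.450767361526 [[ 0.512 -0.013  0.   ]]
[ 0.22606788 -0.50116941  0.23065293] [-3.07018621e+00 -6.60452078e-01  4.38948790e-04] 0.085158012101751 [ 0.11839575  0.24282432 -0.5379606 ]
```

View pics/scene0.png

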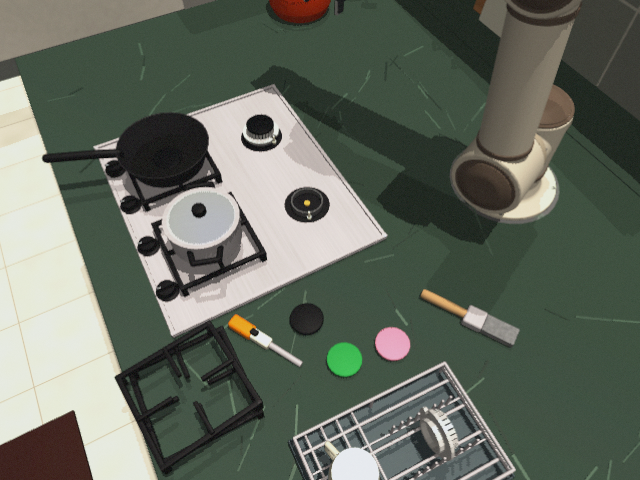

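View pics/top0.png

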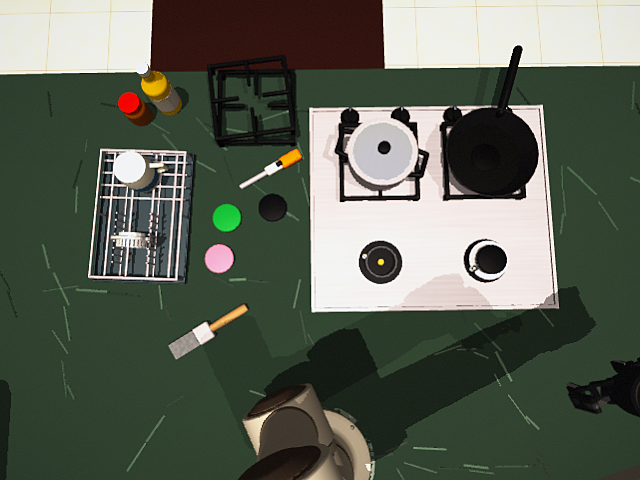

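The scene view shows the bare burner (brass jet) at (307,204) and the spreader on edge in the rack at (438,432). In the top view these are at (381,261) and (130,240). The burner at top (487,259) already has its cap on. There are three cap candidates in the top view: black (273,207), green (227,217) and pink (219,258). Black is the one meant. I'll confirm both in one crop.

```bash
python3 - <<'E'
from h import *
S=cv2.imread('pics/scene0.png');T=cv2.imread('pics/top0.png')
def cr(I,u,v,w=50,h=37): return cv2.resize(I[v-h:v+h,u-w:u+w],(400,300),interpolation=cv2.INTER_CUBIC)
cv2.imwrite('pics/crop1.png',np.vstack([np.hstack([cr(T,381,261),cr(S,307,204)]),np.hstack([cr(T,131,240),cr(S,438,432)])]))
c=cap('top');s=cap('scene')
for n,k in(('top',c),('scene',s)):
    g=cv2.cvtColor(k['img'],cv2.COLOR_RGB2HSV)
    m=((k['img'].max(2)<45)).astype(np.uint8)
    cs,_=cv2.findContours(m,cv2.RETR_EXTERNAL,cv2.CHAIN_APPROX_NONE)
    for q in cs:
        a=cv2.contourArea(q)
        if 300<a<3000:
            e=cv2.fitEllipse(q); print(n,a,np.round(e[0],1),np.round(e[1],1),onz(k,[e[0]],0.014).round(4),onz(k,[e[0]],0.026).round(4))
    y=cv2.inRange(g,(20,150,150),(35,255,255)); 
    print(n,'rack?',onz(k,[[381.5,261.5]] if n=='top' else [[307,203.5]],0.02).round(4))
E
```

```text
top 1547.5 [284.7 463.1] [27.4 83.4] [[0.006  0.0723 0.014 ]] [[0.0102 0.0714 0.026 ]]
top 748.0 [  4.4 411.3] [  9.5 134.9] [[0.124 0.714 0.014]] [[0.1269 0.706  0.026 ]]
top 2299.5 [612.1 388.2] [52.9 80.3] [[ 0.1591 -0.6797  0.014 ]] [[ 0.1616 -0.6723  0.026 ]]
top 645.0 [491.  259.1] [27.6 29.9] [[ 0.4594 -0.4186  0.014 ]] [[ 0.4586 -0.4141  0.026 ]]
top 1349.0 [380.  261.8] [41.  41.9] [[ 0.4561 -0.1549  0.014 ]] [[ 0.4553 -0.1533  0.026 ]]
top 587.5 [272.3 207.1] [27.1 27.7] [[0.5912 0.1004 0.014 ]] [[0.5889 0.0992 0.026 ]]
top 1046.0 [379.7 155.4] [ 88.3 102. ] [[ 0.7164 -0.1619  0.014 ]] [[ 0.7127 -0.1603  0.026 ]]
top rack? [[ 0.4564 -0.1577  0.02  ]]
scene 807.5 [306.  319.1] [30.9 33.4] [[0.5927 0.1045 0.014 ]] [[0.5951 0.1098 0.026 ]]
scene 1616.5 [200.7 247.6] [ 74.2 119.6] [[ 0.7146 -0.1563  0.014 ]] [[ 0.7155 -0.1478  0.026 ]]
scene 375.5 [307.  200.8] [18. 27.] [[ 0.4509 -0.1608  0.014 ]] [[ 0.4552 -0.1521  0.026 ]]
scene 330.0 [306.8 203.7] [32.7 39.8] [[ 0.4555 -0.1535  0.014 ]] [[ 0.4596 -0.1449  0.026 ]]
scene 382.5 [259.5 124.6] [19.  25.8] [[ 0.4418 -0.4424  0.014 ]] [[ 0.4461 -0.4301  0.026 ]]
scene 351.0 [319.5 115.1] [10.4 54.4] [[ 0.2887 -0.3992  0.014 ]] [[ 0.295  -0.3875  0.026 ]]
scene rack? [[ 0.4568 -0.1494  0.02  ]]
```

View pics/crop1.png

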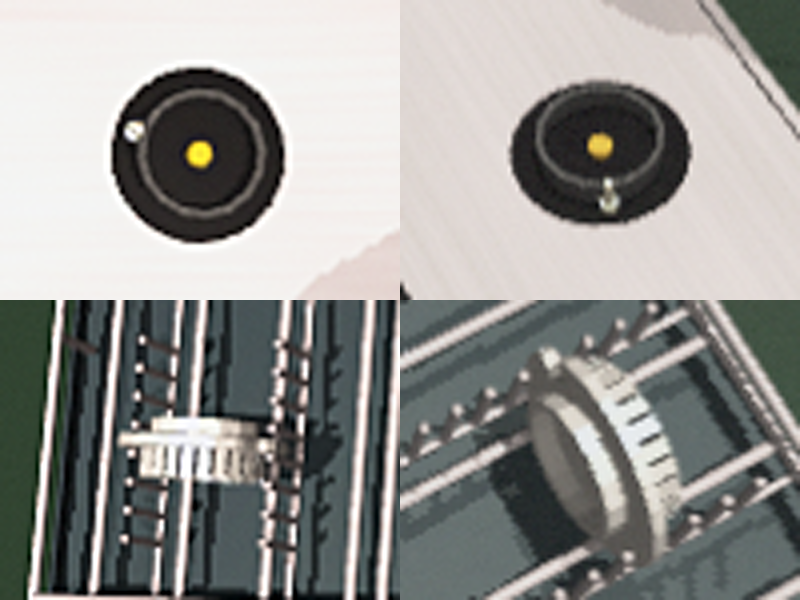

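Crop confirms both. In the bare burner, the brass jet and cup rim centre are at top (382,261.7), with the electrode tip at about top (364,256.5) and scene (309,212.5). The spreader's crown faces the robot and its notch seems to be on the −y side. I need its edges more precisely.

```bash
python3 - <<'E'
from h import *
S=cv2.imread('pics/scene0.png');T=cv2.imread('pics/top0.png')
def cr(I,u,v):
    q=cv2.resize(I[v:v+75,u:u+50],(400,600),interpolation=cv2.INTER_CUBIC)
    for i in range(0,50,10): cv2.putText(q,str(u+i),(i*8,10),0,.35,(0,255,255)); cv2.line(q,(i*8,0),(i*8,599),(0,200,200),1) if 1 else 0
    for i in range(0,75,10): cv2.putText(q,str(v+i),(0,i*8+10),0,.35,(0,255,255)); cv2.line(q,(0,i*8),(399,i*8),(0,200,200),1)
    return q
cv2.imwrite('pics/crop2.png',np.hstack([cr(T,106,205),cr(S,413,398)]))
t=cap('top');s=cap('scene')
jet=lambda k,b:np.argwhere(cv2.inRange(cv2.cvtColor(k['img'],cv2.COLOR_RGB2HSV),(18,120,120),(32,255,255))[b[1]:b[3],b[0]:b[2]]>0)
for k,b in((t,(370,250,395,275)),(s,(295,195,320,212))):
    p=jet(k,b).mean(0)[::-1]+b[:2]; print('jet',p,onz(k,[p],.018).round(4))
print('rim',onz(t,[[382,261.7]],.026),onz(s,[[307,201.5]],.026),tri(t,[[382,261.7]],s,[[307,201.5]]))
print('elec',onz(t,[[364.2,256.5]],.035),tri(t,[[364.2,256.5]],s,[[309,212.5]]))
print('rack corners top',onz(t,[[100,150],[187,151],[183,282],[90,277]],.053).round(3))
print(R.from_rotvec(bot.sense()['orientation']).as_matrix().round(3))
E
```

```text
jet [380.5 261.5] [[ 0.4566 -0.1556  0.018 ]]
jet [306.5483871  202.41935484] [[ 0.4556 -0.1541  0.018 ]]
rim [[ 0.45555401 -0.15805251  0.026     ]] [[ 0.45622072 -0.15025135  0.026     ]] (array([ 0.45453893, -0.15811129,  0.01693297]), np.float64(0.004000490874272005))
elec [[ 0.4675687  -0.11572521  0.035     ]] (array([ 0.46828345, -0.11641612,  0.03097206]), np.float64(0.0009724535673374137))
rack corners top [[0.726 0.505 0.053]
 [0.721 0.298 0.053]
 [0.413 0.3   0.053]
 [0.427 0.513 0.053]]
[[ 0.912  0.411 -0.   ]
 [ 0.411 -0.912  0.   ]
 [-0.    -0.    -1.   ]]
```

View pics/crop2.png

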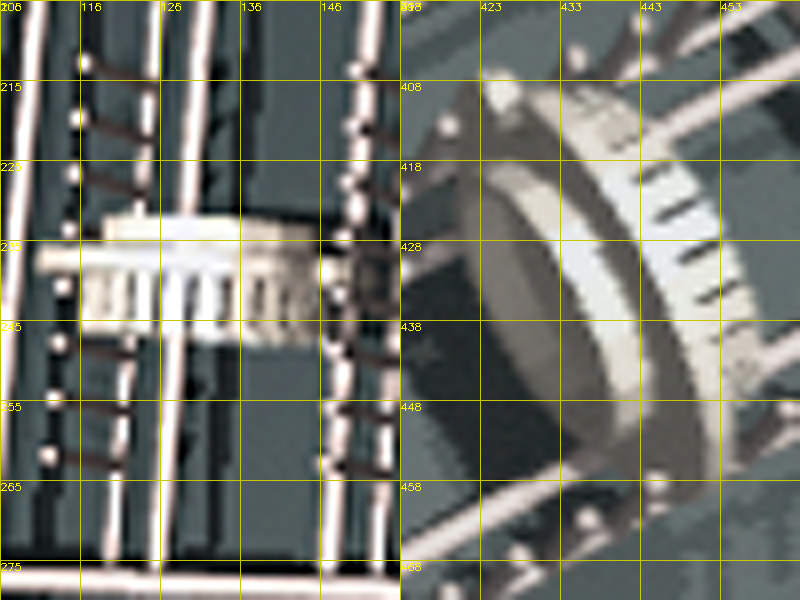

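```bash
python3 - <<'E'
from h import *
t=cap('top');s=cap('scene')
P=lambda x,y:[106+x/8,205+y/8]
L=onz(t,[P(68,230),P(62,287)],.077);Q=onz(t,[P(343,238),P(338,293)],.077)
print('prongs',L.round(4),Q.round(4))
l=L.mean(0);q=Q.mean(0);C=(l+q)/2;ydir=(l-q)/np.linalg.norm(l-q);print('C',C,'sep',np.linalg.norm(l-q),'ydir deg',np.degrees(np.arctan2(ydir[1],ydir[0])))
LL=onz(t,[P(85,62),P(48,455)],.077);QQ=onz(t,[P(357,68),P(323,462)],.077)
for a in(LL,QQ): d=a[0]-a[1];print('xdir deg',np.degrees(np.arctan2(d[1],d[0])),np.linalg.norm(d)/7)
print('left edge',[ (z,onz(t,[P(38,260)],z).round(4)) for z in(.055,.065,.078)])
ax=np.array([-ydir[1],ydir[0],0]) # to crown? 
if ax[0]>0: ax=-ax
for zc in(.055,.065,.078):
    c=np.array([C[0],C[1],zc])
    pts=[c+[0,0,.045]]+[c+.045*(np.cos(a)*np.array([0,0,1])-np.sin(a)*ydir) for a in np.radians([50,60,70])]+[c+.045*ydir,c-.045*ydir,c+.022*ax-.033*np.array([0,0,1])*0]
    print(zc,'top',((proj(t,pts)-[106,205])*8).round(0).tolist(),'scene',((proj(s,pts)-[413,398])*8+[400,0]).round(0).tolist())
E
```

```text
prongs [[0.5224 0.4503 0.077 ]
 [0.5063 0.4513 0.077 ]] [[0.5192 0.3724 0.077 ]
 [0.5036 0.3733 0.077 ]]
C [0.5128938  0.41184179 0.077     ] sep 0.07800257321001151 ydir deg 87.84292608891074
xdir deg -2.767643659356937 0.01594909991102731
xdir deg -2.869966689974514 0.015972894418869187
left edge [(0.055, array([[0.5168, 0.4685, 0.055 ]])), (0.065, array([[0.5156, 0.4639, 0.065 ]])), (0.078, array([[0.5139, 0.458 , 0.078 ]]))]
0.055 top [[169.0, 252.0], [315.0, 262.0], [340.0, 265.0], [361.0, 269.0], [78.0, 267.0], [390.0, 275.0], [228.0, 347.0]] scene [[600.0, 236.0], [492.0, 103.0], [476.0, 92.0], [462.0, 88.0], [683.0, 499.0], [443.0, 98.0], [648.0, 245.0]]
0.065 top [[154.0, 247.0], [302.0, 258.0], [326.0, 261.0], [348.0, 264.0], [63.0, 263.0], [377.0, 271.0], [214.0, 344.0]] scene [[609.0, 222.0], [500.0, 89.0], [483.0, 78.0], [469.0, 74.0], [693.0, 488.0], [451.0, 84.0], [657.0, 232.0]]
0.078 top [[133.0, 241.0], [284.0, 252.0], [309.0, 255.0], [330.0, 259.0], [42.0, 258.0], [360.0, 266.0], [195.0, 339.0]] scene [[622.0, 204.0], [511.0, 70.0], [494.0, 59.0], [479.0, 55.0], [706.0, 474.0], [460.0, 66.0], [670.0, 215.0]]
```

```bash
cat >> h.py <<'E'
def pose(pos,head,th,s):
    h=np.array([np.cos(np.radians(head)),np.sin(np.radians(head)),0]);Z=np.array([0,0,1.]);c,n=np.cos(np.radians(th)),np.sin(np.radians(th))
    z=-c*Z+n*h;y=s*(c*h+n*Z);return np.array(pos,float),np.c_[np.cross(y,z),y,z]
def rel(T,cur=None):
    if cur is None:
        s=bot.sense();cur=(np.array(s['ee_pos']),R.from_rotvec(s['orientation']).as_matrix())
    p,M=T;q=cur[1].T@(p-cur[0]);w=np.degrees(R.from_matrix(cur[1].T@M).as_rotvec())
    print('row',w.round(2).tolist(),q.round(4).tolist());return T
E
python3 - <<'E'
from h import *
t=cap('top')
P=lambda x,y:[106+x/8,205+y/8]
print('top of flange',onz(t,[P(133,258),P(170,260)],.122).round(4))
rel(pose([.5065,.412,.20],-2.5,4,1))
E
```

```text
top of flange [[0.5085 0.4122 0.122 ]
 [0.5078 0.4021 0.122 ]]
row [-3.59, 2.2, -63.19] [0.6311, -0.7173, 0.0313]
```

{"name": "step_arm", "arguments": {"series": [[0, 0, -63.2, 0.631, -0.717, -0.02, 0.045], [0, 0, -63.2, 0.631, -0.717, -0.02, 0.045], [0, 0, -63.2, 0.631, -0.717, -0.02, 0.045], [0, 0, -63.2, 0.631, -0.717, -0.02, 0.045], [0, 0, -63.2, 0.631, -0.717, -0.02, 0.045], [0, 0, -63.2, 0.631, -0.717, -0.02, 0.045], [0, 0, -63.2, 0.631, -0.717, -0.02, 0.045], [0, 0, -63.2, 0.631, -0.717, -0.02, 0.045]]}}

```text
clock: 1.45
ee_pos: [0.3731, -0.0215, 0.2421]
orientation: [2.269, 2.171, 0.001]
ft_force: [1.9, -0.5, 0.3]
finger_gap: 0.045
grip_force: 0.0
```

```bash
python3 - <<'E'
from h import *
s=bot.sense();print(s['clock'],np.round(s['ee_pos'],4),np.round(s['qpos'],3),s['finger_gap'])
rel(pose([.5065,.412,.20],-2.5,4,1))
E
```

```text
1.45 [ 0.3731 -0.0215  0.2421] [-0.057 -0.326 -0.175  1.72  -0.     1.557] 0.04500456609542994
row [-3.92, 0.01, -0.02] [0.4389, 0.1142, 0.0423]
```

{"name": "step_arm", "arguments": {"series": [[-4, 0, 0, 0.439, 0.114, 0.0, 0.045], [-4, 0, 0, 0.439, 0.114, 0.0, 0.045], [-4, 0, 0, 0.439, 0.114, 0.0, 0.045], [-4, 0, 0, 0.439, 0.114, 0.0, 0.045], [-4, 0, 0, 0.439, 0.114, 0.0, 0.045], [-4, 0, 0, 0.439, 0.114, 0.0, 0.045], [-4, 0, 0, 0.439, 0.114, 0.0, 0.045], [-4, 0, 0, 0.439, 0.114, 0.0, 0.045]]}}

```text
clock: 2.45
ee_pos: [0.5061, 0.4133, 0.2393]
orientation: [2.23, 2.14, 0.071]
ft_force: [0.2, -0.7, -0.8]
finger_gap: 0.0451
grip_force: 0.0
```

```bash
python3 - <<'E'
from h import *
s=bot.sense();print(s['clock'],np.round(s['ee_pos'],4),np.round(s['qpos'],3),np.abs(s['joint_vel']).max())
rel(pose([.5090,.412,.1135],-2.5,4,1))
E
```

```text
2.45 [0.5061 0.4133 0.2393] [ 0.705  0.298  0.434  1.658 -0.047  2.316] 0.31553248312490473
row [-0.12, 0.08, 0.13] [-0.001, -0.0056, 0.1257]
```

{"name": "step_arm", "arguments": {"series": [[0, 0, 0, -0.001, -0.006, 0.04, 0.045], [0, 0, 0, -0.001, -0.006, 0.09, 0.045], [0, 0, 0, -0.001, -0.006, 0.115, 0.045], [0, 0, 0, -0.001, -0.006, 0.125, 0.045], [0, 0, 0, -0.001, -0.006, 0.125, 0.045]]}}

```text
clock: 3.08
ee_pos: [0.5088, 0.409, 0.1168]
orientation: [2.233, 2.137, 0.074]
ft_force: [-0.5, 0.6, 0.5]
finger_gap: 0.0446
grip_force: 0.0
```

```bash
python3 - <<'E'
from h import *
s=bot.sense();print(s['clock'],np.round(s['ee_pos'],4),np.abs(s['joint_vel']).max(),np.round(s['ft_force'],1))
rel(pose([.5090,.412,.1135],-2.5,4,1))
t=cap('top');k=cap('scene')
q=lambda I,u,v:cv2.resize(I[v:v+75,u:u+50,::-1],(400,600),interpolation=cv2.INTER_CUBIC)
cv2.imwrite('pics/crop3.png',np.hstack([q(t['img'],106,205),q(k['img'],413,398)]))
E
```

```text
3.075 [0.5088 0.409  0.1168] 0.031439375382399645 [-0.5  0.6  0.5]
row [-0.01, 0.01, -0.02] [0.003, -0.0001, 0.0033]
```

View pics/crop3.png

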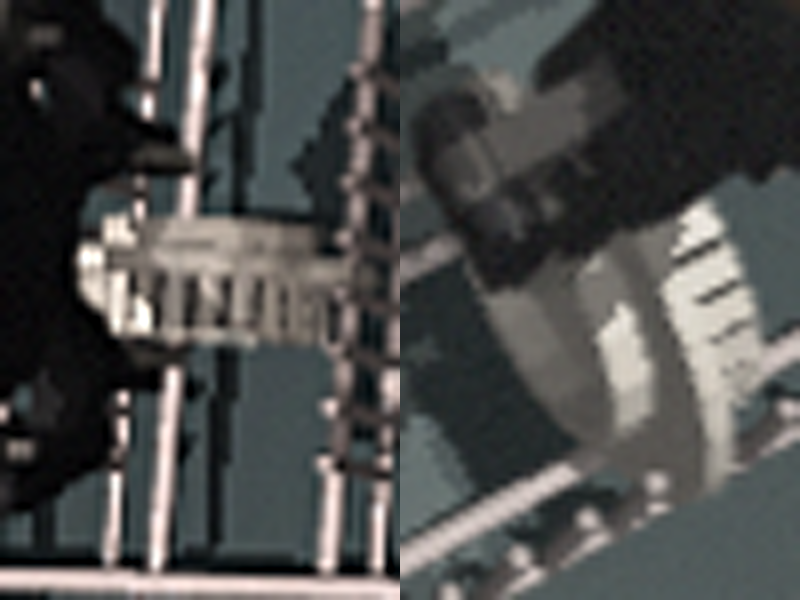

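The fingers straddle the flange: the two tips are at about crop (170,160) and (150,355), with the flange between them at about y 260. I'll lower 3 mm and close.

{"name": "step_arm", "arguments": {"series": [[0, 0, 0, 0.003, 0, 0.003, 0.045], [0, 0, 0, 0.003, 0, 0.003, 0.0], [0, 0, 0, 0.003, 0, 0.003, 0.0], [0, 0, 0, 0.003, 0, 0.003, 0.0], [0, 0, 0, 0.003, 0, 0.003, 0.0], [0, 0, 0, 0.003, 0, 0.003, 0.0]]}}

```text
clock: 3.92
ee_pos: [0.5092, 0.412, 0.1139]
orientation: [2.233, 2.137, 0.075]
ft_force: [-0.3, -0.2, 1.7]
finger_gap: 0.0021
grip_force: 59.1
```

{"name": "step_arm", "arguments": {"series": [[0, 0, 0, 0, 0, -0.02, 0.0], [0, 0, 0, 0, 0, -0.06, 0.0], [0, 0, 0, 0, 0, -0.11, 0.0], [0, 0, 0, 0, 0, -0.13, 0.0], [0, 0, 0, 0, 0, -0.13, 0.0]]}}

```text
clock: 4.55
ee_pos: [0.5004, 0.4128, 0.2447]
orientation: [2.232, 2.137, 0.079]
ft_force: [-0.1, -0.1, -2.2]
finger_gap: 0.002
grip_force: 58.9
```

```bash
python3 - <<'E'
from h import *
s=bot.sense();print(s['clock'],np.round(s['ee_pos'],4),np.round(s['qpos'],3),np.round(s['ft_force'],1),s['finger_gap'],s['grip_force'])
k=cap('scene')
u=proj(k,[s['ee_pos']])[0].round();print(u,proj(cap('top'),[s['ee_pos']]))
x,y=int(min(u[0]-60,520)),int(u[1]-50)
cv2.imwrite('pics/crop4.png',cv2.resize(k['img'][y:y+120,x:x+120,::-1],(600,600),interpolation=cv2.INTER_CUBIC))
rel(pose([.36,.09,.26],12,0,-1)); rel(pose([.38,.10,.20],12,60,-1))
E
```

```text
4.55 [0.5004 0.4128 0.2447] [ 0.711  0.283  0.426  1.66  -0.048  2.324] [-0.1 -0.1 -2.2] 0.0020494043600161704 58.917885571718216
[465. 396.] [[ 94.49341235 233.58878539]]
row [0.82, -5.66, 165.39] [-0.3281, -0.1241, -0.0264]
row [11.37, 78.66, 147.7] [-0.3172, -0.1087, 0.0348]
```

View pics/crop4.png

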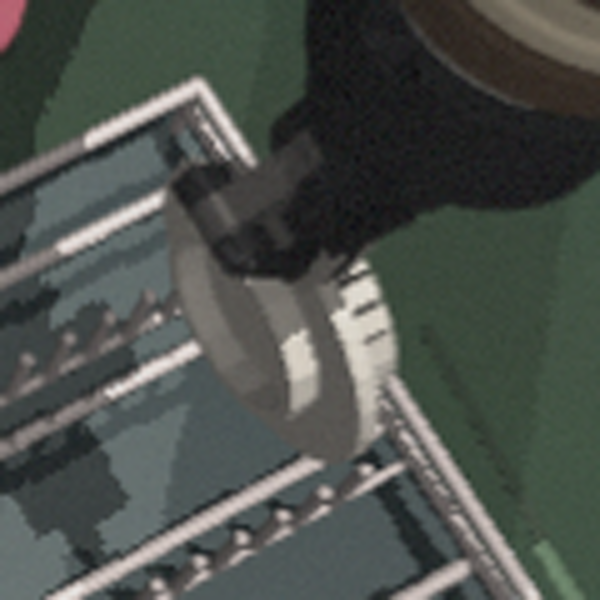

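The spreader hangs from the fingers by its flange edge (crop about (300,270)), crown toward the robot. Next I carry it out, turn it half round and tilt it crown up.

{"name": "step_arm", "arguments": {"series": [[0, 0, -85, -0.328, -0.124, -0.026, 0.0], [0, 0, -85, -0.328, -0.124, -0.026, 0.0], [0, 0, -85, -0.328, -0.124, -0.026, 0.0], [0, 0, -85, -0.328, -0.124, -0.026, 0.0], [0, 0, -85, -0.328, -0.124, -0.026, 0.0], [0, 0, -85, -0.328, -0.124, -0.026, 0.0], [0, 0, -85, -0.328, -0.124, -0.026, 0.0], [0, 0, -85, -0.328, -0.124, -0.026, 0.0]]}}

```text
clock: 5.65
ee_pos: [0.3597, 0.0895, 0.2591]
orientation: [0.194, 3.067, 0.001]
ft_force: [0.1, 0.2, -0.9]
finger_gap: 0.0018
grip_force: 58.8
```

{"name": "step_arm", "arguments": {"series": [[0, 0, -85, 0, 0, 0, 0.0], [0, 0, -85, 0, 0, 0, 0.0], [0, 0, -85, 0, 0, 0, 0.0], [0, 0, -85, 0, 0, 0, 0.0], [0, 0, -85, 0, 0, 0, 0.0], [0, 0, -85, 0, 0, 0, 0.0], [0, 0, -85, 0, 0, 0, 0.0], [0, 0, -85, 0, 0, 0, 0.0]]}}

```text
clock: 6.65
ee_pos: [0.3598, 0.09, 0.2588]
orientation: [-1.941, 2.405, -0.07]
ft_force: [0.2, 0.4, -0.8]
finger_gap: 0.0016
grip_force: 58.8
```

```bash
python3 - <<'E'
from h import *
s=bot.sense();print(s['clock'],np.round(s['ee_pos'],4),np.round(s['qpos'],3),np.round(s['ft_force'],1),s['finger_gap'],s['grip_force'])
rel(pose([.36,.09,.26],12,0,-1)); rel(pose([.38,.10,.20],12,55,-1))
t=cap('top');m=t['img'].astype(int)
hsv=cv2.cvtColor(t['img'],cv2.COLOR_RGB2HSV)
for n,lo,hi in(('pink',(150,60,80),(179,255,255)),('green',(50,150,80),(75,255,255)),('orange',(10,150,150),(22,255,255))):
    k=cv2.inRange(hsv,lo,hi);cs,_=cv2.findContours(k,0,2);c=max(cs,key=cv2.contourArea);print(n,onz(t,[np.array(cv2.minEnclosingCircle(c)[0])],.014).round(3),cv2.minEnclosingCircle(c)[1])
print('hob left edge',onz(t,[[311,300],[310,110]],.01).round(3))
E
```

```text
6.65 [0.3598 0.09   0.2588] [ 0.261 -0.386 -0.187  1.706 -0.021 -1.097] [ 0.2  0.4 -0.8] 0.001585018489434772 58.76162658096291
row [-3.88, -0.21, -24.18] [-0.0, -0.0003, -0.0012]
row [50.28, -11.73, -22.06] [-0.0134, -0.0137, 0.06]
pink [[0.469 0.228 0.014]] 14.709907531738281
green [[0.567 0.211 0.014]] 14.429346084594727
orange [[0.714 0.058 0.014]] 11.677752494812012
hob left edge [[0.368 0.01  0.01 ]
 [0.836 0.007 0.01 ]]
```

```bash
python3 - <<'E'
from h import *
rel(pose([.425,.095,.09],12,65,-1))
E
```

```text
row [60.16, -13.56, -20.84] [-0.0164, -0.0514, 0.1728]
```

{"name": "step_arm", "arguments": {"series": [[60.2, -13.6, -20.8, -0.016, -0.051, 0.11, 0.0], [60.2, -13.6, -20.8, -0.016, -0.051, 0.11, 0.0], [60.2, -13.6, -20.8, -0.016, -0.051, 0.11, 0.0], [60.2, -13.6, -20.8, -0.016, -0.051, 0.11, 0.0], [60.2, -13.6, -20.8, -0.016, -0.051, 0.11, 0.0], [60.2, -13.6, -20.8, -0.016, -0.051, 0.15, 0.0], [60.2, -13.6, -20.8, -0.016, -0.051, 0.173, 0.0], [60.2, -13.6, -20.8, -0.016, -0.051, 0.173, 0.0]]}}

```text
clock: 7.7
ee_pos: [0.5559, 0.1346, 0.1211]
orientation: [-1.665, 1.379, -0.835]
ft_force: [-0.2, -0.2, -2.6]
finger_gap: 0.0012
grip_force: 54.8
```

```bash
python3 - <<'E'
from h import *
s=bot.sense();print(s['clock'],np.round(s['ee_pos'],4),np.round(s['qpos'],3),np.round(s['ft_force'],1),s['finger_gap'],s['grip_force'])
rel(pose([.425,.095,.040],12,65,-1))
t=cap('top','t1.png');k=cap('scene','s1.png')
M=R.from_rotvec(s['orientation']).as_matrix();p=np.array(s['ee_pos'])
print('far edge exp top/scene',proj(t,[p+.0805*M[:,2]]),proj(k,[p+.0805*M[:,2]]))
q=lambda I,P:cv2.resize(I['img'][P[1]:P[1]+80,P[0]:P[0]+80,::-1],(400,400),interpolation=cv2.INTER_CUBIC)
u=proj(t,[p])[0].astype(int)-40;v=proj(k,[p])[0].astype(int)-40;print(u,v)
cv2.imwrite('pics/crop5.png',np.hstack([q(t,u),q(k,v)]))
E
```

```text
7.7 [0.5559 0.1346 0.1211] [ 0.275 -0.846 -1.147  0.181 -0.075 -1.529] [-0.2 -0.2 -2.6] 0.0012187792441529315 54.77511897333898
row [2.48, -0.99, -0.62] [0.0145, 0.1347, -0.0832]
far edge exp top/scene [[248.18710414 186.44714995]] [[300.00500362 329.33767977]]
[211 174] [290 257]
```

View pics/crop5.png

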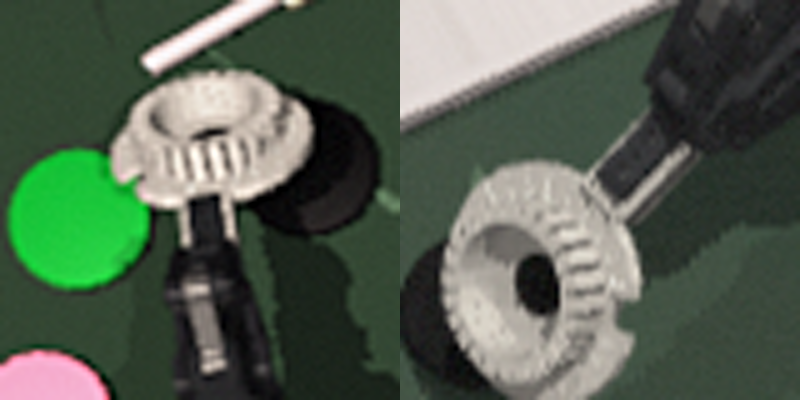

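The picture shows the spreader held crown up at about 62° tilt, with its notch toward the left edge (top crop (125,170)). The arm stopped at its q2/q3 limits with the TCP too far out. I'll fit the planar kinematics from the readings to see which tilt fits the free spot.

```bash
cat > kin.py <<'E'
import numpy as np
# q2,q3,q4,r,z
D=[(.087,.176,1.66,np.hypot(.2261,.5012),.2307),(-.326,-.175,1.72,np.hypot(.3731,.0215),.2421),(.298,.434,1.658,np.hypot(.5061,.4133),.2393),
(.283,.426,1.66,np.hypot(.5004,.4128),.2447),(-.386,-.187,1.706,np.hypot(.3598,.09),.2588),(-.846,-1.147,.181,np.hypot(.5559,.1346),.1211)]
A=[];b=[]
for q2,q3,q4,r,z in D:
    a=q2;e=q2-q3;w=e+q4   # each link as (sin,cos)+perp
    A+= [[np.sin(a),np.cos(e),np.sin(e),np.cos(w),1,0],[np.cos(a),-np.sin(e),np.cos(e),-np.sin(w),0,1]]; b+=[r,z]
X,res,rk,sv=np.linalg.lstsq(np.array(A),np.array(b),rcond=None)
L2,c,s,Lt,r0,z0=X
def fk(q2,q3,q4):
    e=q2-q3;w=e+q4
    return r0+L2*np.sin(q2)+c*np.cos(e)+s*np.sin(e)+Lt*np.cos(w), z0+L2*np.cos(q2)-c*np.sin(e)+s*np.cos(e)-Lt*np.sin(w)
if __name__=='__main__':
    print(X.round(4),rk,(np.array(A)@X-b).round(4))
    Q2,Q3=np.meshgrid(np.linspace(-.84,1.8,400),np.linspace(-1.14,1.23,400))
    for th in(0,20,30,40,50,60,65):
        w=np.pi/2-np.radians(th);q4=w-(Q2-Q3);r,z=fk(Q2,Q3,q4)
        for zt in(.0805*np.cos(np.radians(th))+.004,.15):
            m=(abs(z-zt)<.004)&(q4>-2.2)&(q4<2.28);print(th,round(zt,3),'r min/max',r[m].min().round(3),r[m].max().round(3)) if m.any() else print(th,zt,'none')
E
python3 kin.py
```

```text
[ 0.42    0.5198  0.0317  0.4314 -0.0016  0.1663] 6 [-0.0002  0.0005 -0.      0.0003 -0.     -0.0004  0.0001 -0.0003  0.0001
  0.      0.     -0.0001]
0 0.084 r min/max 0.202 0.862
0 0.15 r min/max 0.188 0.833
20 0.08 r min/max 0.352 1.022
20 0.15 r min/max 0.342 0.994
30 0.074 r min/max 0.422 1.103
30 0.15 r min/max 0.416 1.076
40 0.066 r min/max 0.481 1.179
40 0.15 r min/max 0.482 1.154
50 0.056 r min/max 0.523 1.246
50 0.15 r min/max 0.536 1.224
60 0.044 r min/max 0.601 1.299
60 0.15 r min/max 0.573 1.283
65 0.038 r min/max 0.632 1.319
65 0.15 r min/max 0.584 1.306
```

```bash
python3 - <<'E'
from h import *
A=rel(pose([.43,.13,.26],-40,0,-1)); B=rel(pose([.45,.125,.14],-90,60,-1),A); 
E
```

```text
row [-57.73, 27.48, 45.59] [-0.0193, -0.0689, -0.1753]
row [56.0, 26.12, 45.23] [-0.009, -0.0185, 0.12]
```

{"name": "step_arm", "arguments": {"series": [[0, 0, 0, -0.02, 0, -0.06, 0.0], [-57.7, 27.5, 45.6, -0.019, -0.069, -0.175, 0.0], [-57.7, 27.5, 45.6, -0.019, -0.069, -0.175, 0.0], [-57.7, 27.5, 45.6, -0.019, -0.069, -0.175, 0.0], [-57.7, 27.5, 45.6, -0.019, -0.069, -0.175, 0.0], [-57.7, 27.5, 45.6, -0.019, -0.069, -0.175, 0.0], [-57.7, 27.5, 45.6, -0.019, -0.069, -0.175, 0.0], [-57.7, 27.5, 45.6, -0.019, -0.069, -0.175, 0.0]]}}

```text
clock: 8.8
ee_pos: [0.4284, 0.1299, 0.2609]
orientation: [-1.405, 2.705, -0.12]
ft_force: [0.3, 0.2, -0.4]
finger_gap: 0.0001
grip_force: 0.0
```

```bash
python3 - <<'E'
from h import *
s=bot.sense();print(s['clock'],np.round(s['ee_pos'],4),np.round(s['qpos'],3),np.round(s['ft_force'],1),s['finger_gap'],s['grip_force'])
B=rel(pose([.45,.125,.14],-90,60,-1)); 
E
```

```text
8.8 [0.4284 0.1299 0.2609] [ 0.336 -0.246 -0.083  1.632 -0.065 -0.626] [ 0.3  0.2 -0.4] 6.322022596667287e-05 0.0
row [50.49, 33.28, 46.41] [-0.003, -0.0068, 0.1227]
```

The gap is 0, so the spreader has slipped out of the fingers. I'll look where it went.

```bash
python3 - <<'E'
from h import *
t=cap('top','t2.png');k=cap('scene','s2.png')
q=lambda I,u,v,w,h:cv2.resize(I['img'][v:v+h,u:u+w,::-1],(400,600),interpolation=cv2.INTER_CUBIC)
cv2.imwrite('pics/crop6.png',np.hstack([q(t,190,110,140,210),q(k,240,220,160,240)]))
E
```

```text
(no output)
```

View pics/crop6.png

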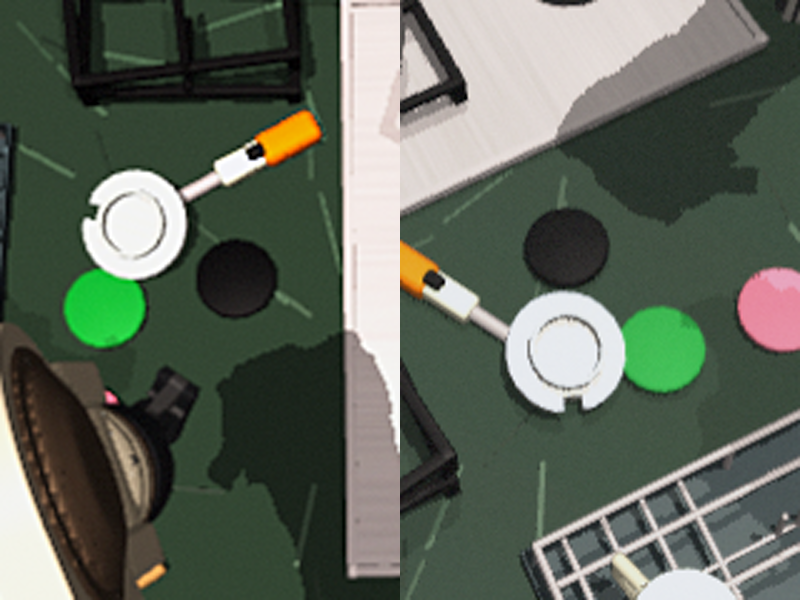

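```bash
python3 - <<'E'
from h import *
a={'top':cv2.imread('pics/top0.png')[:,:,::-1],'scene':cv2.imread('pics/scene0.png')[:,:,::-1]}
b={'top':cv2.imread('pics/t2.png')[:,:,::-1],'scene':cv2.imread('pics/s2.png')[:,:,::-1]}
for n in a:
    k=cap(n)
    for nm,I in(('before',a[n]),('after',b[n])):
        hsv=cv2.cvtColor(np.ascontiguousarray(I),cv2.COLOR_RGB2HSV)
        for c,lo,hi in(('green',(50,150,80),(75,255,255)),('orange',(8,180,150),(22,255,255))):
            m=cv2.inRange(hsv,lo,hi)
            if c=='orange': m[:, :170]=0; m[:120]=0;m[400:]=0; 
            cs,_=cv2.findContours(m,0,2);cc=max(cs,key=cv2.contourArea);M=cv2.moments(cc);p=[M['m10']/M['m00'],M['m01']/M['m00']]
            print(n,nm,c,np.round(p,1),onz(k,[p],.014).round(4)[0],cv2.minAreaRect(cc)[2])
I=b['top'];J=b['scene']
q=lambda I,u,v,w,h:cv2.resize(np.ascontiguousarray(I[v:v+h,u:u+w,::-1]),(400,400),interpolation=cv2.INTER_CUBIC)
cv2.imwrite('pics/crop7.png',np.hstack([q(I,212,163,50,50),q(J,276,330,60,60)]))
E
```

```text
top before green [226.3 217.4] [0.5674 0.2111 0.014 ] 90.0
top before orange [290.2 157.5] [0.7137 0.0569 0.014 ] 60.2551155090332
top after green [225.9 217.8] [0.5664 0.2119 0.014 ] 18.43494987487793
top after orange [290.6 157.3] [0.7142 0.0558 0.014 ] 60.945396423339844
scene before green [344.  359.3] [0.5683 0.2133 0.014 ] 0.0
scene before orange [240.7 324.9] [0.712 0.054 0.014] 32.0053825378418
scene after green [344.8 359.5] [0.5671 0.2144 0.014 ] 90.0
scene after orange [240.3 324.6] [0.7124 0.0529 0.014 ] 33.6900634765625
```

View pics/crop7.png

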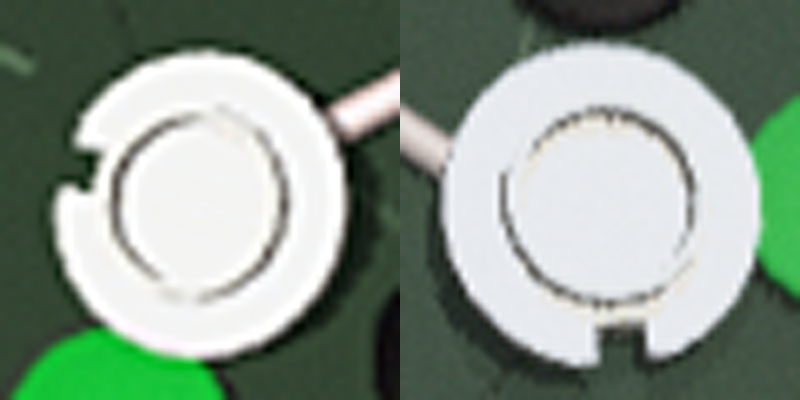

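It fell flat: centre about top (237,188), smooth face with the 57 mm skirt showing, so crown down. The notch is at its left, and the tube of the lighter goes under its flange. The lighter and green disc barely moved (about 1 mm). I'll fit its plane from both views' outlines.

```bash
cat >> h.py <<'E'
def outline(k,box,thr=150):
    x0,y0,x1,y1=box;I=k['img'][y0:y1,x0:x1]
    m=((I.min(2)>thr)).astype(np.uint8);m=cv2.morphologyEx(m,cv2.MORPH_OPEN,cv2.getStructuringElement(cv2.MORPH_ELLIPSE,(9,9)))
    cs,_=cv2.findContours(m,0,cv2.CHAIN_APPROX_NONE);c=max(cs,key=cv2.contourArea)
    return c.reshape(-1,2)+[x0,y0],c
def fitdisc(views,rad,c0,flat=False):
    from scipy.optimize import least_squares
    rr=[ray(k,p) for k,p in views]
    def f(x):
        n=np.array([x[3],x[4],1]);n/=np.linalg.norm(n);out=[]
        for o,d in rr:
            P=o+d*((n@(x[:3]-o))/(d@n))[:,None];out.append(np.linalg.norm(P-x[:3],axis=1)-rad)
        return np.concatenate(out)
    r=least_squares(f,np.r_[c0,0,0],loss='soft_l1',f_scale=.001);return r.x,np.abs(f(r.x)),f
E
python3 - <<'E'
from h import *
t=cap('top');k=cap('scene')
pt,_=outline(t,(212,163,262,213));pk,_=outline(k,(276,330,336,390))
print(len(pt),len(pk),pt.min(0),pt.max(0),pk.min(0),pk.max(0))
x,res,f=fitdisc([(t,pt),(k,pk)],.045,[.63,.19,.02]);print(x.round(4),'med',np.median(res),'tilt deg',np.degrees(np.arctan(np.hypot(x[3],x[4]))))
for kk,p in((t,pt),(k,pk)):
    P=onz(kk,p,x[2]);r=np.linalg.norm(P-x[:3],axis=1);i=np.argsort(r)[:5];d=P[i].mean(0)-x[:3];print('notch',np.degrees(np.arctan2(d[1],d[0])),r[i].round(4))
E
```

```text
112 148 [222 169] [251 207] [282 337] [329 384]
[0.6351 0.1847 0.0292 0.2187 0.8912] med 0.002454834824793247 tilt deg 42.54171744889293
notch 110.21532586297019 [0.0219 0.0226 0.0226 0.0226 0.0228]
notch 63.705081710787084 [0.0274 0.0275 0.0276 0.0276 0.0278]
```

```bash
sed -i 's/(9,9)/(4,4)/' h.py && python3 - <<'E'
from h import *
t=cap('top');k=cap('scene')
pt,_=outline(t,(212,163,262,213),190);pk,_=outline(k,(276,330,336,390),190)
for n,p,kk in(('top',pt,t),('scene',pk,k)):
    e=cv2.fitEllipse(p.astype(np.float32));print(n,len(p),p.min(0),p.max(0),np.round(e[0],1),np.round(e[1],1),round(e[2]))
def clean(kk,p,z=.022):
    h=cv2.convexHull(p.astype(np.float32)).reshape(-1,2);d=np.array([abs(cv2.pointPolygonTest(h.reshape(-1,1,2),(float(a),float(b)),True)) for a,b in p]);return p[d<.8]
a,b=clean(t,pt),clean(k,pk);print(len(a),len(b))
for c0 in([.63,.19,.02],):
    x,res,f=fitdisc([(t,a),(k,b)],.045,c0);print(x.round(4),'med',np.median(res).round(5),np.percentile(res,90).round(4))
for z in(.018,.022,.03):
    from scipy.optimize import least_squares
    for nm,kk,p in(('t',t,a),('s',k,b)):
        P=onz(kk,p,z)[:,:2];r=least_squares(lambda q:np.linalg.norm(P-q[:2],axis=1)-q[2],[.63,.19,.045],loss='soft_l1',f_scale=.001);print(z,nm,r.x.round(4),np.abs(r.fun).mean().round(5))
E
```

```text
top 148 [220 171] [255 207] [239.1 188.9] [32.3 36.2] 18
scene 195 [284 338] [330 384] [307.8 359.1] [43.  45.8] 123
94 121
[ 0.6336  0.1845  0.0237 -0.1118  0.1709] med 0.00125 0.0027
0.018 t [0.6373 0.1841 0.0438] 0.001
0.018 s [0.6318 0.1823 0.0448] 0.00104
0.022 t [0.6364 0.1833 0.0436] 0.001
0.022 s [0.6324 0.1838 0.0446] 0.00103
0.03 t [0.6345 0.1819 0.0433] 0.00099
0.03 s [0.6337 0.1866 0.0442] 0.00102
```

```bash
cat >> h.py <<'E'
def poseY(pos,z,yref):
    z=np.array(z,float);z/=np.linalg.norm(z);y=np.array(yref,float);y-=z*(y@z);y/=np.linalg.norm(y);return np.array(pos,float),np.c_[np.cross(y,z),y,z]
E
python3 - <<'E'
from h import *
n=np.array([-.10,.16,1]);n/=np.linalg.norm(n);c=np.array([.6345,.1845,.025])
A=rel(poseY(c+.06*n,-n,[0,1,0])); rel(poseY(c-.004*n,-n,[0,1,0]),A); print(proj(cap('top'),[c]),proj(cap('scene'),[c]))
E
```

```text
row [6.15, 5.17, 55.09] [-0.1561, -0.1044, 0.2008]
row [0.0, 0.0, 0.0] [0.0, -0.0, 0.064]
[[236.82908982 188.8695833 ]] [[305.90635467 360.33225304]]
```

{"name": "step_arm", "arguments": {"series": [[6.2, 5.2, 55, -0.156, -0.104, 0.05, 0.07], [6.2, 5.2, 55, -0.156, -0.104, 0.1, 0.07], [6.2, 5.2, 55, -0.156, -0.104, 0.1, 0.07], [6.2, 5.2, 55, -0.156, -0.104, 0.15, 0.07], [6.2, 5.2, 55, -0.156, -0.104, 0.2, 0.07], [6.2, 5.2, 55, -0.156, -0.104, 0.2, 0.07], [6.2, 5.2, 55, -0.156, -0.104, 0.2, 0.07]]}}

```text
clock: 10.18
ee_pos: [0.6293, 0.1943, 0.0868]
orientation: [0.006, 3.032, -0.24]
ft_force: [1.2, -0.5, 0.5]
finger_gap: 0.0699
grip_force: 0.0
```

```bash
python3 - <<'E'
from h import *
s=bot.sense();print(s['clock'],np.round(s['ee_pos'],4),np.round(s['qpos'],3),np.round(s['ft_force'],1),s['finger_gap'])
n=np.array([-.10,.16,1]);n/=np.linalg.norm(n);c=np.array([.6345,.1845,.025])
rel(poseY(c-.003*n,-n,[0,1,0]))
E
```

```text
10.175 [0.6293 0.1943 0.0868] [ 0.379  0.301  0.134  1.37  -0.184  0.379] [ 1.2 -0.5  0.5] 0.06994422700270272
row [0.01, 0.04, 0.22] [0.0011, 0.0, 0.0658]
```

{"name": "step_arm", "arguments": {"series": [[0, 0, 0, 0.001, 0, 0.04, 0.07], [0, 0, 0, 0.001, 0, 0.06, 0.07], [0, 0, 0, 0.001, 0, 0.065, 0.07], [0, 0, 0, 0.001, 0, 0.065, 0.05], [0, 0, 0, 0.001, 0, 0.065, 0.03], [0, 0, 0, 0.001, 0, 0.065, 0.03], [0, 0, 0, 0.001, 0, 0.065, 0.03]]}}

```text
clock: 11.05
ee_pos: [0.6364, 0.1842, 0.0245]
orientation: [0.011, 3.029, -0.239]
ft_force: [-1.4, -0.8, 11.2]
finger_gap: 0.0548
grip_force: 64.9
```

{"name": "step_arm", "arguments": {"series": [[0, 0, 0, 0, 0, -0.02, 0.03], [0, 0, 0, 0, 0, -0.07, 0.03], [0, 0, 0, 0, 0, -0.13, 0.03], [0, 0, 0, 0, 0, -0.15, 0.03], [0, 0, 0, 0, 0, -0.15, 0.03]]}}

```text
clock: 11.68
ee_pos: [0.6205, 0.2083, 0.1709]
orientation: [0.01, 3.031, -0.238]
ft_force: [-0.8, 0.1, -1.7]
finger_gap: 0.0549
grip_force: 65.4
```

```bash
python3 - <<'E'
from h import *
s=bot.sense();print(s['clock'],np.round(s['ee_pos'],4),np.round(s['qpos'],3),np.round(s['ft_force'],1),s['finger_gap'],s['grip_force'])
t=cap('top','t3.png');k=cap('scene','s3.png')
h=np.array([np.cos(np.radians(-2.5)),np.sin(np.radians(-2.5)),0]);th=np.radians(70);z=np.sin(th)*h-np.cos(th)*np.array([0,0,1])
yr=[.0436,.999,0]
A=rel(poseY([.50,.41,.20],z,yr));rel(poseY([.5195,.4115,.092],z,yr),A)
hsv=cv2.cvtColor(t['img'],cv2.COLOR_RGB2HSV);m=cv2.inRange(hsv,(8,180,150),(22,255,255));m[:,:170]=0;m[:120]=0;m[400:]=0
cc=max(cv2.findContours(m,0,2)[0],key=cv2.contourArea);print(cv2.minAreaRect(cc))
E
```

```text
11.675 [0.6205 0.2083 0.1709] [ 0.404  0.29   0.283  1.532 -0.184  0.407] [-0.8  0.1 -1.7] 0.05493364668428413 65.35777593274702
row [-6.48, -64.1, 7.24] [0.1157, 0.1931, -0.076]
row [0.0, 0.0, 0.0] [0.0948, 0.0023, 0.0552]
((290.8113098144531, 157.160400390625), (11.752556800842285, 22.048189163208008), 60.945396423339844)
```

{"name": "step_arm", "arguments": {"series": [[-6.5, -64.1, 7.2, 0.116, 0.193, -0.1, 0.03], [-6.5, -64.1, 7.2, 0.116, 0.193, -0.1, 0.03], [-6.5, -64.1, 7.2, 0.116, 0.193, -0.1, 0.03], [-6.5, -64.1, 7.2, 0.116, 0.193, -0.1, 0.03], [-6.5, -64.1, 7.2, 0.116, 0.193, -0.1, 0.03], [-6.5, -64.1, 7.2, 0.116, 0.193, -0.1, 0.03], [-6.5, -64.1, 7.2, 0.116, 0.193, -0.1, 0.03], [-6.5, -64.1, 7.2, 0.116, 0.193, -0.1, 0.03]]}}

```text
clock: 12.78
ee_pos: [0.4968, 0.4127, 0.2204]
orientation: [0.038, 1.922, -0.033]
ft_force: [0.1, 0.6, -1.0]
finger_gap: 0.0551
grip_force: 65.8
```

```bash
python3 - <<'E'
from h import *
s=bot.sense();print(s['clock'],np.round(s['ee_pos'],4),np.round(s['qpos'],3),np.round(s['ft_force'],1),s['finger_gap'],s['grip_force'])
t=cap('top','t4.png');k=cap('scene','s4.png')
h=np.array([np.cos(np.radians(-2.5)),np.sin(np.radians(-2.5)),0]);th=np.radians(70);z=np.sin(th)*h-np.cos(th)*np.array([0,0,1])
yr=[.0436,.999,0]
A=rel(poseY([.5195,.4115,.15],z,yr));rel(poseY([.5195,.4115,.092],z,yr),A)
E
```

```text
12.775 [0.4968 0.4127 0.2204] [ 1.075 -0.305 -0.666  0.337 -1.006  0.613] [ 0.1  0.6 -1. ] 0.05506450656540018 65.81318781129085
row [-0.0, -0.06, 0.05] [0.0613, -0.0011, 0.0456]
row [0.0, 0.0, 0.0] [0.0545, 0.0, 0.0198]
```

{"name": "step_arm", "arguments": {"series": [[0, 0, 0, 0.061, -0.001, 0.046, 0.03], [0, 0, 0, 0.061, -0.001, 0.046, 0.03], [0, 0, 0, 0.1, -0.001, 0.06, 0.03], [0, 0, 0, 0.106, -0.001, 0.062, 0.03], [0, 0, 0, 0.106, -0.001, 0.062, 0.03]]}}

```text
clock: 13.5
ee_pos: [0.5202, 0.412, 0.1036]
orientation: [0.042, 1.919, -0.03]
ft_force: [0.2, 0.6, -0.7]
finger_gap: 0.0551
grip_force: 66.1
```

```bash
python3 - <<'E'
from h import *
s=bot.sense();print(s['clock'],np.round(s['ee_pos'],4),np.round(s['qpos'],3),np.round(s['ft_force'],1),np.round(s['moment'],2),s['finger_gap'])
h=np.array([np.cos(np.radians(-2.5)),np.sin(np.radians(-2.5)),0]);th=np.radians(70);z=np.sin(th)*h-np.cos(th)*np.array([0,0,1])
yr=[.0436,.999,0]
rel(poseY([.5195,.4115,.092],z,yr))
t=cap('top','t5.png');k=cap('scene','s5.png')
c=np.array([.5195,.4115,.1]);print('c top/scene px',proj(t,[s['ee_pos']]),proj(k,[s['ee_pos']]))
q=lambda I,u,v:cv2.resize(I['img'][v:v+60,u:u+50,::-1],(400,480),interpolation=cv2.INTER_CUBIC)
cv2.imwrite('pics/crop8.png',np.hstack([q(t,100,200),q(k,420,390)]))
E
```

```text
13.5 [0.5202 0.412  0.1036] [ 1.033e+00 -1.300e-01 -7.850e-01 -1.000e-03 -9.750e-01  5.660e-01] [ 0.2  0.6 -0.7] [0.04 1.15 0.01] 0.055140899271465246
row [-0.01, 0.01, 0.0] [0.0112, -0.0006, 0.0034]
c top/scene px [[126.457824   232.99497078]] [[434.74493328 429.21299828]]
```

View pics/crop8.png

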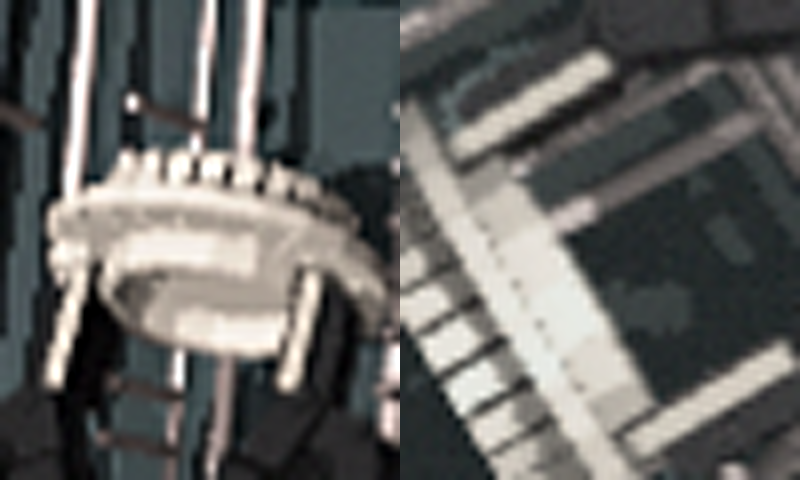

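The crop shows the skirt held squarely between the pads with the fingertips against the flange and the crown ahead, over the rack slot. I need the flange's offset along the tool before lowering it.

```bash
python3 - <<'E'
from h import *
s=bot.sense();k=cap('scene');t=cap('top');M=R.from_rotvec(s['orientation']).as_matrix();p=np.array(s['ee_pos'])
g=cv2.cvtColor(k['img'],cv2.COLOR_RGB2GRAY)
a=np.radians(np.arange(0,360,2));
for e in(-.009,-.006,-.003,0,.003):
    P=p+e*M[:,2]+.045*(np.cos(a)[:,None]*M[:,0]+np.sin(a)[:,None]*M[:,1])
    # visible rim: extreme towards camera: point whose outward normal faces camera most
    o,_=ray(k,[[0,0]]);rad=(P-p-e*M[:,2])/.045;v=np.einsum('ij,ij->i',rad,(o-P)/np.linalg.norm(o-P,axis=1)[:,None]);i=np.argmax(v)
    print('scene',e,((proj(k,[P[i]])[0]-[420,390])*8+[400,0]).round(), end=' ')
    q=proj(t,P);j=np.argmin(q[:,0]);print('top leftmost/top/bottom',((q[j]-[100,200])*8).round(),((q[np.argmin(q[:,1])]-[100,200])*8).round(),((q[np.argmax(q[:,0])]-[100,200])*8).round())
for r in(424,427,430): print(r,g[r,422:455].tolist())
E
```

```text
scene -0.009 [552. 298.] top leftmost/top/bottom [ 23. 259.] [126. 214.] [373. 320.]
scene -0.006 [538. 306.] top leftmost/top/bottom [ 26. 249.] [129. 204.] [375. 310.]
scene -0.003 [525. 314.] top leftmost/top/bottom [ 29. 239.] [131. 194.] [377. 300.]
scene 0 [511. 322.] top leftmost/top/bottom [ 31. 229.] [134. 184.] [379. 291.]
scene 0.003 [497. 331.] top leftmost/top/bottom [ 34. 220.] [137. 174.] [381. 281.]
424 [177, 109, 112, 107, 108, 104, 150, 208, 224, 227, 227, 217, 215, 221, 222, 226, 226, 227, 229, 220, 177, 92, 43, 44, 44, 46, 41, 46, 37, 44, 44, 44, 41]
427 [219, 219, 219, 220, 149, 103, 72, 36, 113, 218, 230, 229, 231, 203, 221, 229, 231, 232, 233, 232, 232, 215, 135, 76, 66, 66, 62, 63, 63, 66, 65, 63, 65]
430 [212, 146, 78, 113, 148, 219, 169, 120, 114, 117, 161, 219, 225, 228, 228, 186, 220, 230, 231, 232, 232, 233, 231, 224, 143, 67, 61, 63, 62, 63, 64, 63, 62]
```

{"name": "step_arm", "arguments": {"series": [[0, 0, 0, 0.004, 0.001, 0.001, 0.03], [0, 0, 0, 0.008, 0.001, 0.002, 0.03], [0, 0, 0, 0.011, 0.001, 0.003, 0.03], [0, 0, 0, 0.011, 0.001, 0.003, 0.03]]}}

```text
clock: 14.2
ee_pos: [0.5187, 0.4129, 0.0909]
orientation: [0.041, 1.92, -0.029]
ft_force: [3.4, 2.0, -2.9]
finger_gap: 0.0548
grip_force: 67.2
```

{"name": "step_arm", "arguments": {"series": [[0, 0, 0, 0.002, 0, 0.002, 0.03], [0, 0, 0, 0.002, 0, 0.002, 0.03], [0, 0, 0, 0.002, 0, 0.002, 0.067], [0, 0, 0, 0.002, 0, 0.002, 0.067], [0, 0, 0, 0.002, 0, 0.002, 0.067]]}}

```text
clock: 14.82
ee_pos: [0.52, 0.4128, 0.0893]
orientation: [0.042, 1.919, -0.029]
ft_force: [-0.0, -0.4, -0.8]
finger_gap: 0.0668
grip_force: 0.0
```

```bash
python3 - <<'E'
from h import *
s=bot.sense();print(s['clock'],np.round(s['ee_pos'],4),np.round(s['ft_force'],1),s['finger_gap'])
I=cv2.imread('pics/s5.png');k=cap('scene','s6.png');t=cap('top','t6.png')
g=cv2.cvtColor(k['img'],cv2.COLOR_RGB2GRAY)
for r in(418,424,430): print(r,g[r,420:465].tolist())
E
```

```text
14.825 [0.52   0.4128 0.0893] [-0.  -0.4 -0.8] 0.06678077490368654
418 [103, 97, 80, 80, 76, 126, 201, 214, 215, 216, 177, 164, 165, 188, 208, 188, 177, 185, 200, 190, 174, 161, 97, 50, 41, 42, 41, 39, 43, 39, 40, 41, 36, 40, 43, 40, 40, 41, 44, 42, 40, 54, 48, 43, 41]
424 [187, 180, 182, 148, 139, 140, 109, 98, 90, 140, 222, 231, 231, 224, 217, 223, 231, 234, 233, 198, 127, 89, 60, 43, 46, 60, 66, 64, 66, 60, 64, 66, 62, 62, 64, 65, 60, 50, 41, 43, 43, 40, 40, 42, 41]
430 [133, 180, 130, 124, 153, 222, 231, 231, 189, 129, 111, 102, 81, 215, 232, 233, 233, 233, 233, 233, 233, 233, 233, 173, 99, 64, 43, 41, 38, 40, 46, 40, 39, 42, 43, 37, 41, 37, 41, 41, 41, 41, 36, 41, 44]
```

{"name": "step_arm", "arguments": {"series": [[0, 0, 0, 0, 0, -0.01, 0.067], [0, 0, 0, 0, 0, -0.03, 0.067], [0, 0, 0, 0, 0, -0.07, 0.067], [0, 0, 0, -0.05, 0, -0.12, 0.05], [0, 0, 0, -0.11, 0, -0.13, 0.045], [0, 0, 0, -0.14, 0, -0.13, 0.045]]}}

```text
clock: 15.68
ee_pos: [0.4451, 0.4168, 0.2701]
orientation: [0.043, 1.917, -0.023]
ft_force: [0.6, 0.1, -0.5]
finger_gap: 0.0447
grip_force: 0.0
```

```bash
python3 - <<'E'
from h import *
s=bot.sense();print(s['clock'],np.round(s['ee_pos'],4),np.round(s['ft_force'],1),np.round(s['qpos'],2))
k=cap('scene','s7.png');t=cap('top','t7.png')
g=cv2.cvtColor(t['img'],cv2.COLOR_RGB2GRAY)
# coarse ascii of spreader area in top
w=g[222:254,104:164]
for i,r in enumerate(w): print(222+i,''.join('#' if v>200 else '+' if v>130 else '.' if v>90 else ' ' for v in r))
E
```

```text
15.675 [0.4451 0.4168 0.2701] [ 0.6  0.1 -0.5] [ 1.18 -0.37 -0.59  0.58 -1.08  0.75]
222     ##                  .##                  .+#.   .+      
223     ##             .+   .#+                  .##.           
224     ##          ..+##+##.##+..            .  .##    .+      
225    .##    .+   +#+##+###.###.+## .+           ++    +#      
226    .#+    +#  +##+##.###.### ### +#+ ..       ..    +#  .   
227    +#+    .+  +##+##.###.### ### ###.+++.   .#+    .##      
228    +#+        +##+##.##++##+.##+ ### ++++ . .+.     ++      
229    +#+      .+###+##+##++##++##+ ##+ ++.+.+   .             
230    ##.   +#####################++++  ++ +.+   +.            
231    ##.  +########################++++.. ...   +.    .       
232    ##  +####++++++++++#+#############+++...   .     +       
233    ##  +++++...............+++++++####+++++.        +       
234    ##  .....++..+++++##++++++....++++++++++...      +       
235    ##   +###+.++################++...++++++.+..     +       
236    ##   #####..##################+++++.+.++....             
237    #+   +++##.+##################+++
[... 356 characters left out ...]
##            ..+.++++###############+.    .         .    
244   ##             .# .+++##############++.   +#+    +   .   .
245   ##             .#   .+#++++#####+##++.    +#+   +#      ..
246   ##             +#   .##       .. ...     .##+   +#   .    
247   #+    +#       +#   .##                  .++.   +#        
248   #+    .+       .+   .##                 +##.    .#        
249  .#+                  .##       .         .++      .  .    .
250  +#+             ++   .#+       .          .#+        .   ..
251  ##+      .      ++   +#+       .          +##   .++  .   ..
252  ##.            .#+   +#+                  .##   .++  .   ..
253  ##.            .#    +#+                  .#+   .#+
```

```bash
python3 - <<'E'
from h import *
g=cv2.cvtColor(cv2.imread('pics/s7.png'),cv2.COLOR_BGR2GRAY)
w=g[398:468,405:470]
for i,r in enumerate(w): print(398+i,''.join('#' if v>215 else 'o' if v>185 else '+' if v>140 else '.' if v>100 else ' ' for v in r))
E
```

```text
398   ..oo##o++   ....                 .......   .   ..+o#+. ... +o#+
399 ..oo##o++   ....                ..........      .o##o.     +..+##
400 +o##o++.  .....               ...... +o..    ..+o#o+.      .. .o#
401 ##o++ .......                 .....  +o.    .+o#o+.         o+ +o
402 o++.........                .......  ...   .+#o+.           o#..+
403 +. .......                ........    .    +o+.              o. .
404  .......       .       ..... +o...   ...  .+.  .        .++.. .  
405 .......       ...     ...... +o..   .+o+. .......     .+o##+  .. 
406 ..          ..... .........  .+.    +ooo.........   .+o##o+.   . 
407           ................         .oo.........  ..+o##oo.      .
408         .............++...     .   +.........  ..+o##oo+        .
409        ...... ...+...+o..    .+o.    .......  .+o##oo+.          
410      .......   .+++. ++     +o#+. .......  ..+o##oo+.            
411  ............  ..+.+.      .oo+.........  .+o###o+..             
412 ............    .++++.     ++. ......... .oo##o+.....            
413 ............ ..  ++oo+++. . ......... .+++##o+
[... 3099 characters left out ...]

458 ....                       .  ..      .+o+o##o++....             
459 ......                  ..             .. oo++.....              
460 .....                 ...               . .+++... .              
461 .....            ++o...+.      .      .+o..+....                 
462 ......         .++oo+.        +o+     .+......                   
463 .......      .++ooo+.         +o+    .......                     
464 .......    +ooooo+.            ....   .....                      
465 ........ ++o##o+.              +o+.  ....                        
466 ...... ++o##oo+       ++      .++.    ..                         
467 ....  +o###o+.       .oo.    ...            ..               ....
```

```bash
python3 - <<'E'
from h import *
from scipy.optimize import least_squares
k=cap('scene');t=cap('top')
gs=cv2.cvtColor(k['img'],cv2.COLOR_RGB2GRAY).astype(float);gt=cv2.cvtColor(t['img'],cv2.COLOR_RGB2GRAY).astype(float)
def cross(v,th):  # first downward crossing
    for i in range(len(v)-1):
        if v[i]>=th>v[i+1]: return i+(v[i]-th)/(v[i]-v[i+1])
T=[]
for c in range(110,136):
    y=cross(gt[231:236,c],165)
    if y is not None: T.append((c,231+y))
S=[]
for r in range(424,453):
    row=gs[r]; j0=int(430+(r-424)*0.62)   # near band centre
    c=j0+6
    while row[c]>165: c-=1
    S.append((c+(165-row[c])/(row[c+1]-row[c]),r))
T=np.array(T);S=np.array(S);print(T.round(1).tolist()[::5],S.round(1).tolist()[::6])
h=np.array([np.cos(np.radians(-2.5)),np.sin(np.radians(-2.5)),0]);Z=np.array([0,0,1.])
oT,dT=ray(t,T);oS,dS=ray(k,S)
def f(x):
    n=np.cos(x[3])*h-np.sin(x[3])*Z;out=[]
    for o,d,c in((oT,dT,x[:3]),(oS,dS,x[:3]+.006*n)):
        P=o+d*((n@(c-o))/(d@n))[:,None];out.append(np.linalg.norm(P-c,axis=1)-.045)
    return np.r_[np.concatenate(out),(x[1]-.4125)/3]
r=least_squares(f,[.515,.412,.085,.3],loss='soft_l1',f_scale=.002);x=r.x
u=np.sin(x[3])*h+np.cos(x[3])*Z;n=np.cos(x[3])*h-np.sin(x[3])*Z
print('c',x[:3].round(4),'lean',np.degrees(x[3]).round(1),'res',np.abs(f(x)).mean().round(4),np.abs(f(x)[:len(T)]).mean())
print('top pt mid',(x[:3]+.003*n+.045*u).round(4),'chord z at y39',(x[:3]-.0224*u).round(4))
g0=x[:3]+.003*n+.033*u;print('grasp TCP (12mm overlap)',g0.round(4))
A=rel(poseY(g0+.07*u,-u,n));rel(poseY(g0+.07*u,-u,-n))
E
```

```text
[[111.0, 233.2], [116.0, 232.3], [121.0, 232.2], [126.0, 232.4], [131.0, 232.6]] [[429.3, 424.0], [432.6, 430.0], [436.3, 436.0], [439.3, 442.0], [447.8, 448.0]]
c [0.4812 0.4223 0.1126] lean -72.8 res 0.0038 0.0014188140493963553
top pt mid [0.4392 0.4241 0.1287] chord z at y39 [0.5026 0.4214 0.1059]
grasp TCP (12mm overlap) [0.4506 0.4236 0.1252]
row [-2.16, -2.21, 89.94] [0.1336, 0.008, -0.0174]
row [2.21, -2.16, -90.02] [0.1336, 0.008, -0.0174]
```

```bash
python3 - <<'E'
from h import *
from scipy.optimize import least_squares
k=cap('scene');t=cap('top')
T=np.array([[111,233.2],[113,232.7],[116,232.3],[118.5,232.2],[121,232.2],[126,232.4],[131,232.6]])
gs=cv2.cvtColor(k['img'],cv2.COLOR_RGB2GRAY).astype(float)
S=[]
for r in range(424,446,2):
    c0=430+(r-424)*.6; row=gs[r];c=int(c0)+4
    while row[c]>165: c-=1
    S.append((c+(165-row[c])/(row[c+1]-row[c]),r))
S=np.array(S);print(S.round(1).tolist())
h=np.array([np.cos(np.radians(-2.5)),np.sin(np.radians(-2.5)),0]);Z=np.array([0,0,1.])
oT,dT=ray(t,T);oS,dS=ray(k,S)
for lam in(0,5,10,15,20,25):
    l=np.radians(lam);n=np.cos(l)*h-np.sin(l)*Z;u=np.sin(l)*h+np.cos(l)*Z
    def f(x):
        out=[]
        for o,d,c in((oT,dT,x),(oS,dS,x+.006*n)):
            P=o+d*((n@(c-o))/(d@n))[:,None];out.append(np.linalg.norm(P-c,axis=1)-.045)
        return np.concatenate(out)
    r=least_squares(f,[.515,.412,.085],bounds=([.50,.405,.07],[.54,.42,.10]));x=r.x
    print(lam,x.round(4),'res mm',1e3*np.abs(r.fun).mean().round(5),'toppt',(x+.003*n+.045*u).round(4),'chord',(x+.003*n-.0224*u).round(4))
E
```

```text
[[429.3, 424.0], [430.3, 426.0], [431.3, 428.0], [432.6, 430.0], [433.6, 432.0], [435.2, 434.0], [436.3, 436.0], [437.3, 438.0], [438.3, 440.0], [439.3, 442.0], [440.4, 444.0]]
0 [0.5204 0.4112 0.07  ] res mm 1.4300000000000002 toppt [0.5234 0.4111 0.115 ] chord [0.5234 0.4111 0.0476]
5 [0.5168 0.4131 0.07  ] res mm 1.1 toppt [0.5237 0.4128 0.1146] chord [0.5179 0.413  0.0474]
10 [0.513  0.4141 0.07  ] res mm 1.35 toppt [0.5238 0.4136 0.1138] chord [0.5121 0.4141 0.0474]
15 [0.5098 0.405  0.074 ] res mm 5.58 toppt [0.5243 0.4044 0.1167] chord [0.5069 0.4051 0.0516]
20 [0.51  0.405 0.07 ] res mm 4.9399999999999995 toppt [0.5282 0.4042 0.1113] chord [0.5051 0.4052 0.0479]
25 [0.5138 0.405  0.07  ] res mm 5.21 toppt [0.5355 0.4041 0.1095] chord [0.5071 0.4053 0.0484]
```

```bash
python3 - <<'E'
from h import *
h=np.array([np.cos(np.radians(-2.5)),np.sin(np.radians(-2.5)),0]);Z=np.array([0,0,1.]);l=np.radians(10)
n=np.cos(l)*h-np.sin(l)*Z;u=np.sin(l)*h+np.cos(l)*Z
g=np.array([.5206,.413,.1108]);A=rel(poseY(g+.07*u,-u,-n));rel(poseY(g,-u,-n),A)
E
```

```text
row [-61.9, 61.74, -73.64] [0.0485, 0.0008, 0.1109]
row [0.0, 0.0, 0.0] [0.0, 0.0, 0.07]
```

{"name": "step_arm", "arguments": {"series": [[-61.9, 61.7, -73.6, 0, 0, 0, 0.045], [-61.9, 61.7, -73.6, 0, 0, 0, 0.045], [-61.9, 61.7, -73.6, 0, 0, 0, 0.045], [-61.9, 61.7, -73.6, 0, 0, 0, 0.045], [-61.9, 61.7, -73.6, 0, 0, 0, 0.045], [-61.9, 61.7, -73.6, 0, 0, 0, 0.045], [-61.9, 61.7, -73.6, 0, 0, 0, 0.045], [-61.9, 61.7, -73.6, 0, 0, 0, 0.045]]}}

```text
clock: 16.98
ee_pos: [0.4454, 0.4155, 0.2641]
orientation: [-1.626, 2.407, 0.142]
ft_force: [0.4, 0.7, 0.6]
finger_gap: 0.0447
grip_force: 0.0
```

{"name": "step_arm", "arguments": {"series": [[-25, 25, -30, 0, 0, 0, 0.045]]}}

```text
clock: 17.1
ee_pos: [0.4455, 0.4156, 0.264]
orientation: [-1.862, 2.401, 0.166]
ft_force: [0.4, 0.1, 0.6]
finger_gap: 0.0452
grip_force: 0.0
```

```bash
python3 - <<'E'
from h import *
s=bot.sense();print(s['clock'],np.round(s['ee_pos'],4),np.round(s['qpos'],3))
h=np.array([np.cos(np.radians(-2.5)),np.sin(np.radians(-2.5)),0]);Z=np.array([0,0,1.]);l=np.radians(10)
n=np.cos(l)*h-np.sin(l)*Z;u=np.sin(l)*h+np.cos(l)*Z
g=np.array([.5206,.413,.1108]);A=rel(poseY(g+.07*u,-u,-n));rel(poseY(g,-u,-n),A)
E
```

```text
17.1 [0.4455 0.4156 0.264 ] [ 0.702  0.135  0.285  1.617  0.105 -0.612]
row [-9.34, 9.44, -11.14] [-0.0065, -0.0875, 0.0839]
row [0.0, 0.0, 0.0] [0.0, 0.0, 0.07]
```

{"name": "step_arm", "arguments": {"series": [[-9.3, 9.4, -11.1, -0.006, -0.087, 0.06, 0.045], [-9.3, 9.4, -11.1, -0.006, -0.087, 0.084, 0.045], [-9.3, 9.4, -11.1, -0.006, -0.087, 0.084, 0.045], [-9.3, 9.4, -11.1, -0.006, -0.087, 0.084, 0.045]]}}

```text
clock: 17.6
ee_pos: [0.5325, 0.4121, 0.1783]
orientation: [2.08, -2.186, -0.19]
ft_force: [-0.4, -0.4, 1.5]
finger_gap: 0.0453
grip_force: 0.0
```

```bash
python3 - <<'E'
from h import *
s=bot.sense();print(s['clock'],np.round(s['ee_pos'],4),np.round(s['qpos'],3))
h=np.array([np.cos(np.radians(-2.5)),np.sin(np.radians(-2.5)),0]);Z=np.array([0,0,1.]);l=np.radians(10)
n=np.cos(l)*h-np.sin(l)*Z;u=np.sin(l)*h+np.cos(l)*Z
g=np.array([.5206,.413,.1108]);rel(poseY(g,-u,-n))
E
```

```text
17.6 [0.5325 0.4121 0.1783] [ 0.614  0.543  0.633  1.796  0.106 -0.915]
row [-0.12, 0.1, -0.32] [-0.0002, 0.0002, 0.0685]
```

{"name": "step_arm", "arguments": {"series": [[0, 0, 0, 0, 0, 0.045, 0.045], [0, 0, 0, 0, 0, 0.066, 0.045], [0, 0, 0, 0, 0, 0.0685, 0.03], [0, 0, 0, 0, 0, 0.0685, 0.0], [0, 0, 0, 0, 0, 0.0685, 0.0], [0, 0, 0, 0, 0, 0.0685, 0.0]]}}

```text
clock: 18.35
ee_pos: [0.5219, 0.4136, 0.1152]
orientation: [2.087, -2.189, -0.189]
ft_force: [-0.1, 0.4, 7.8]
finger_gap: 0.0002
grip_force: 3.5
```

```bash
python3 - <<'E'
from h import *
s=bot.sense();print(s['clock'],np.round(s['ee_pos'],4),np.round(s['ft_force'],1),np.round(s['moment'],2),s['finger_gap'],s['grip_force'])
P=np.array(s['ee_pos']);M=R.from_rotvec(s['orientation']).as_matrix()
T0=(P-.09*M[:,2],M)
A=rel(T0); B=rel(pose([.44,.12,.20],-57,60,-1),T0); rel(pose([.44,.12,.05],-57,60,-1),B)
E
```

```text
18.35 [0.5219 0.4136 0.1152] [-0.1  0.4  7.8] [ 0.   -0.1   0.02] 0.00021612786864006318 3.5061311727622524
row [0.0, 0.0, 0.0] [0.0, -0.0, -0.09]
row [64.18, 24.77, 51.89] [0.2968, 0.081, 0.016]
row [0.0, 0.0, 0.0] [0.0, 0.1299, 0.075]
```

The fingers closed just above the edge, so the disc's top is at about 0.115. It sits lower between the two rails than I assumed, which also explains the first slip. I'll redo the grip deeper.

{"name": "step_arm", "arguments": {"series": [[0, 0, 0, 0, 0, -0.025, 0.0], [0, 0, 0, 0, 0, -0.025, 0.045], [0, 0, 0, 0, 0, -0.025, 0.045], [0, 0, 0, 0, 0, -0.025, 0.045], [0, 0, 0, 0, 0, -0.01, 0.045], [0, 0, 0, 0, 0, 0.006, 0.045], [0, 0, 0, 0, 0, 0.007, 0.045]]}}

```text
clock: 19.23
ee_pos: [0.5193, 0.4129, 0.1048]
orientation: [2.083, -2.185, -0.19]
ft_force: [0.0, 0.5, 0.1]
finger_gap: 0.0449
grip_force: 0.0
```

```bash
python3 - <<'E'
from h import *
s=bot.sense();print(s['clock'],np.round(s['ee_pos'],4),np.round(s['ft_force'],1),s['finger_gap'])
P=np.array(s['ee_pos'])
rel((np.array([.522,.413,.104]),R.from_rotvec(s['orientation']).as_matrix()))
t=cap('top')
g=cv2.cvtColor(t['img'],cv2.COLOR_RGB2GRAY)[222:248,104:164]
for i,r in enumerate(g): print(222+i,''.join('#' if v>200 else '+' if v>130 else '.' if v>90 else ' ' for v in r))
E
```

```text
19.225 [0.5193 0.4129 0.1048] [0.  0.5 0.1] 0.04488913323057062
row [0.0, 0.0, 0.0] [-0.0003, -0.0028, 0.0003]
222                                               ..     .      
223                     +   .#.                   .+            
224                  .+++ ...#+                   .+     .      
225                .+++#.+.. ...  .               ++    ..      
226               ++#+##.+.. ...  ..  .           ..    .+      
227               +##+## ... ... ... ... .       +.     ..      
228               .##+## ..  ..  ... ..  .       .      ..      
229                +#+++ ..  ..  ..  ..  .                      
230                .##.............. ..           .             
231                 ++................. ..        .     .       
232                  ..    ..............++..     .     +       
233                  ...              ..++++++.   .     +       
234                 .++++ ..  .        .+++++++..       +       
235                 +####...........     ....++...      +       
236                  ####............     ........              
237                  +###............ .... .......              
238                   ++# ............. .. ....+....            
239                     .   .....  . .  ..    .+.....           
240                        +++....     .+....  .. ..            
241                        .+#+++##+  ...      +#.              
242                          +######.....      .+               
243 .                        #######.......                     
244 .                        ########.....       .              
245 ..                      .+.++++++....        .     .        
246 ..                     #+       .            .    .#        
247 ...               +   .#+                   .     +#
```

{"name": "step_arm", "arguments": {"series": [[0, 0, 0, 0, -0.002, 0.001, 0.03], [0, 0, 0, 0, -0.002, 0.001, 0.0], [0, 0, 0, 0, -0.002, 0.001, 0.0], [0, 0, 0, 0, -0.002, 0.001, 0.0], [0, 0, 0, 0, -0.002, 0.001, 0.0]]}}

```text
clock: 19.9
ee_pos: [0.5221, 0.4134, 0.1057]
orientation: [2.086, -2.188, -0.189]
ft_force: [-0.3, 0.6, 3.1]
finger_gap: 0.0039
grip_force: 61.6
```

{"name": "step_arm", "arguments": {"series": [[0, 0, 0, 0, 0, -0.02, 0.0], [0, 0, 0, 0, 0, -0.06, 0.0], [0, 0, 0, 0, 0, -0.1, 0.0]]}}

```text
clock: 20.27
ee_pos: [0.5386, 0.4118, 0.2044]
orientation: [2.084, -2.186, -0.189]
ft_force: [0.6, 1.4, -1.6]
finger_gap: 0.0038
grip_force: 61.1
```

{"name": "step_arm", "arguments": {"series": [[64, 25, 52, 0.29, 0.081, -0.01, 0.0], [64, 25, 52, 0.29, 0.081, -0.01, 0.0], [64, 25, 52, 0.29, 0.081, -0.01, 0.0], [64, 25, 52, 0.29, 0.081, -0.01, 0.0], [64, 25, 52, 0.29, 0.081, -0.01, 0.0], [64, 25, 52, 0.29, 0.081, -0.01, 0.0], [64, 25, 52, 0.29, 0.081, -0.01, 0.0], [64, 25, 52, 0.29, 0.081, -0.01, 0.0]]}}

```text
clock: 21.28
ee_pos: [0.4462, 0.1258, 0.2268]
orientation: [-0.782, 2.427, -1.334]
ft_force: [0.0, -0.6, -1.4]
finger_gap: 0.0037
grip_force: 61.2
```

```bash
python3 - <<'E'
from h import *
s=bot.sense();print(s['clock'],np.round(s['ee_pos'],4),np.round(s['qpos'],3),np.round(s['ft_force'],1),s['finger_gap'],s['grip_force'])
rel(pose([.44,.12,.10],-57,60,-1));rel(pose([.44,.12,.05],-57,60,-1))
E
```

```text
21.275 [0.4462 0.1258 0.2268] [ 0.804 -0.05  -0.236  1.7   -0.963  0.346] [ 0.  -0.6 -1.4] 0.0037206026344986445 61.15398868918419
row [2.88, 0.78, 2.32] [0.0049, 0.1059, 0.07]
row [2.88, 0.78, 2.32] [0.0035, 0.1479, 0.0972]
```

{"name": "step_arm", "arguments": {"series": [[2.9, 0.8, 2.3, 0.005, 0.05, 0.035, 0.0], [2.9, 0.8, 2.3, 0.005, 0.1, 0.068, 0.0], [2.9, 0.8, 2.3, 0.004, 0.135, 0.089, 0.0], [2.9, 0.8, 2.3, 0.004, 0.144, 0.0945, 0.0], [2.9, 0.8, 2.3, 0.004, 0.144, 0.0945, 0.0]]}}

```text
clock: 21.9
ee_pos: [0.439, 0.1199, 0.0546]
orientation: [-0.718, 2.4, -1.384]
ft_force: [-0.2, 0.2, -1.0]
finger_gap: 0.004
grip_force: 61.2
```

```bash
python3 - <<'E'
from h import *
s=bot.sense();print(s['clock'],np.round(s['ee_pos'],4),np.round(s['qpos'],3),np.round(s['ft_force'],1),s['finger_gap'],s['grip_force'])
P=np.array(s['ee_pos']);M=R.from_rotvec(s['orientation']).as_matrix();print(M[:,2],M[:,1])
for dz in(.008,.012): rel((P-[0,0,dz],M))
E
```

```text
21.9 [0.439  0.1199 0.0546] [ 0.82   0.107 -0.456  1.403 -0.995  0.456] [-0.2  0.2 -1. ] 0.00403522014852179 61.17994800209999
[ 0.46933011 -0.72594706 -0.5027227 ] [-0.2788774   0.41832396 -0.86442609]
row [0.0, 0.0, 0.0] [-0.0, 0.0069, 0.004]
row [0.0, 0.0, 0.0] [-0.0001, 0.0104, 0.006]
```

{"name": "step_arm", "arguments": {"series": [[0, 0, 0, 0, 0.005, 0.003, 0.0], [0, 0, 0, 0, 0.008, 0.0045, 0.0], [0, 0, 0, 0, 0.0095, 0.0055, 0.0], [0, 0, 0, 0, 0.0095, 0.0055, 0.0]]}}

```text
clock: 22.4
ee_pos: [0.439, 0.12, 0.0434]
orientation: [-0.717, 2.4, -1.383]
ft_force: [0.3, 0.2, 0.4]
finger_gap: 0.0035
grip_force: 61.4
```

{"name": "step_arm", "arguments": {"series": [[0, 0, 0, 0, 0.001, 0, 0.025], [0, 0, 0, 0, 0.001, 0, 0.025], [0, 0, 0, 0, 0.0, -0.06, 0.025], [0, 0, 0, 0, 0.0, -0.12, 0.025], [0, 0, 0, 0, -0.02, -0.16, 0.025], [0, 0, 0, 0, -0.06, -0.18, 0.07], [0, 0, 0, 0, -0.1, -0.2, 0.07]]}}

```text
clock: 23.28
ee_pos: [0.3726, 0.2235, 0.2312]
orientation: [-0.719, 2.399, -1.384]
ft_force: [0.2, 0.9, -0.2]
finger_gap: 0.0606
grip_force: 0.0
```

```bash
python3 - <<'E'
from h import *
s=bot.sense();print(s['clock'],np.round(s['ee_pos'],4),np.round(s['ft_force'],1),s['finger_gap'])
t=cap('top','t9.png');k=cap('scene','s9.png')
I=t['img'];u,v=proj(t,[[.455,.1,.02]])[0].astype(int);print(u,v)
hsv=cv2.cvtColor(I,cv2.COLOR_RGB2HSV);g=cv2.cvtColor(I,cv2.COLOR_RGB2GRAY)
for y in range(v-28,v+28): print(y,''.join('#' if a>235 else 'o' if a>200 else '+' if a>150 else '.' if a>90 else ' ' for a in g[y,u-40:u+40]))
E
```

```text
23.275 [0.3726 0.2235 0.2312] [ 0.2  0.9 -0.2] 0.06056046383111436
272 263
235                                                                               .#
236                                                                               .#
237                                                                               .#
238                                                                               .#
239                                                                               .#
240                                                                               .o
241                                                                               .o
242                                                                               .o
243                                                                               .o
244                                                                               .o
245                                                                               .o
246                                   .+o####o+.                                  .o
247  
[... 3034 characters left out ...]
      ..           o
283                               .++o#########oo+                    ..           o
284                                  .++++++o+..                      ..           o
285                                                                   ..           o
286                                                                   ..           o
287                                                                  ..            o
288                                                                  ..            o
289                                                                  ..            o
290                                                                  ..            o
```

The map shows the spreader flat and crown up on the counter, centred at about top (271,265) with its notch at the upper left, about (258,253). Now I'll measure its centre and notch angle, and refine the burner and the cap.

```bash
python3 - <<'E'
from h import *
from scipy.optimize import least_squares
t=cap('top');k=cap('scene')
def circ(P,r0=None):
    f=(lambda q:np.linalg.norm(P-q[:2],axis=1)-(q[2] if r0 is None else r0))
    return least_squares(f,[*P.mean(0),.045],loss='soft_l1',f_scale=.0007)
def spreader(kk,box,nm):
    x0,y0,x1,y1=box;m=(kk['img'][y0:y1,x0:x1].min(2)>125).astype(np.uint8)
    c=max(cv2.findContours(m,0,cv2.CHAIN_APPROX_NONE)[0],key=cv2.contourArea).reshape(-1,2)+[x0,y0]
    P=onz(kk,c,.014)[:,:2];r=circ(P);ctr=r.x[:2];d=P-ctr;rad=np.linalg.norm(d,axis=1);a=np.degrees(np.arctan2(d[:,1],d[:,0]))
    i=rad<.0415; print(nm,'centre',r.x.round(4),'notch az',np.median(a[i]).round(1),a[i].min().round(1),a[i].max().round(1),i.sum(),'rmin',rad.min().round(4))
u,v=proj(k,[[.455,.1,.014]])[0].astype(int)
spreader(t,(240,238,300,290),'top');spreader(k,(u-40,v-38,u+40,v+38),'scene')
for nm,kk,box in(('top',t,(262,197,284,218)),):pass
for nm,kk in(('top',t),('scene',k)):
    for z,xy,lab in((.014,[.592,.102],'cap'),):
        u,v=proj(kk,[[*xy,z]])[0].astype(int);m=(kk['img'][v-25:v+25,u-25:u+25].max(2)<50).astype(np.uint8)
        c=max(cv2.findContours(m,0,cv2.CHAIN_APPROX_NONE)[0],key=cv2.contourArea).reshape(-1,2)+[u-25,v-25]
        for zz in(.010,.014): print(nm,lab,zz,circ(onz(kk,c,zz)[:,:2]).x.round(4))
# burner dark base disc at z=.010, electrode blob
for nm,kk in(('top',t),('scene',k)):
    u,v=proj(kk,[[.456,-.155,.02]])[0].astype(int);w=kk['img'][v-30:v+30,u-32:u+32]
    m=(w.max(2)<110).astype(np.uint8);m=cv2.morphologyEx(m,cv2.MORPH_CLOSE,np.ones((5,5)));c=max(cv2.findContours(m,0,cv2.CHAIN_APPROX_NONE)[0],key=cv2.contourArea).reshape(-1,2)+[u-32,v-30]
    print(nm,'base',circ(onz(kk,c,.011)[:,:2]).x.round(4))
    g=w.min(2).astype(float)
    print('\n'.join(str(v-30+i)+' '+''.join('#' if x>180 else 'o' if x>120 else '+' if x>80 else '.' if x>55 else ' ' for x in g[i]) for i in range(8,54)) if nm=='top' else '')
E
```

```text
top centre [0.4518 0.1051 0.045 ] notch az 48.4 37.6 60.4 8 rmin 0.0343
scene centre [0.4458 0.1008 0.0408] notch az 14.7 -177.6 178.1 106 rmin 0.0252
top cap 0.01 [0.5918 0.1009 0.0337]
top cap 0.014 [0.591  0.1005 0.0335]
scene cap 0.01 [0.5916 0.102  0.0338]
scene cap 0.014 [0.5924 0.1038 0.0337]
top base [ 0.4566 -0.1554  0.05  ]
239 ################################################################
240 ################################################################
241 ##########################o..       .oo#########################
242 #######################o                o#######################
243 #####################o                    +o####################
244 ####################o                       o###################
245 ##################o                          +##################
246 #################o           .+++++++..       +o################
247 ################o         .+++++..++++++        o###############
248 ###############o.       .+++..        .++.      .###############
249 ##############o        .++.            .+++      .##############
250 #
[... 1746 characters left out ...]
    .+++..    .++++.       +##############
276 ################o          .+++++++++++..       .###############
277 #################o            .......          .################
278 ##################o                            o################
279 ####################.                         o#################
280 #####################+                      o###################
281 #######################o                  .o####################
282 #########################o             .########################
283 ############################o.    .+oo##########################
284 ################################################################
scene base [ 0.4551 -0.1548  0.0502]
```

```bash
python3 - <<'E'
from h import *
def down(pos,psi): 
    a=np.radians(psi-90);return poseY(pos,[0,0,-1],[np.cos(a),np.sin(a),0])
A=rel(down([.4515,.1045,.12],-131.3));rel(down([.4515,.1045,.013],-131.3),A)
print(bot.sense()['qpos'])
E
```

```text
row [-59.34, -8.37, -14.05] [-0.0015, 0.0234, 0.1786]
row [0.0, 0.0, 0.0] [0.0, 0.0, 0.107]
[ 1.06342328  0.16737866 -0.0724043   2.00902358 -0.86759337  0.80743426]
```

{"name": "step_arm", "arguments": {"series": [[-59.3, -8.4, -14, -0.002, 0.023, 0.05, 0.078], [-59.3, -8.4, -14, -0.002, 0.023, 0.05, 0.078], [-59.3, -8.4, -14, -0.002, 0.023, 0.1, 0.078], [-59.3, -8.4, -14, -0.002, 0.023, 0.14, 0.078], [-59.3, -8.4, -14, -0.002, 0.023, 0.178, 0.078], [-59.3, -8.4, -14, -0.002, 0.023, 0.178, 0.078], [-59.3, -8.4, -14, -0.002, 0.023, 0.178, 0.078], [-59.3, -8.4, -14, -0.002, 0.023, 0.178, 0.078]]}}

```text
clock: 24.48
ee_pos: [0.4512, 0.1044, 0.1194]
orientation: [1.292, -2.861, 0.005]
ft_force: [0.7, -0.0, -0.1]
finger_gap: 0.0781
grip_force: 0.0
```

```bash
cat >> h.py <<'E'
def down(pos,psi): 
    a=np.radians(psi-90);return poseY(pos,[0,0,-1],[np.cos(a),np.sin(a),0])
def st():
    s=bot.sense();print(round(s['clock'],2),np.round(s['ee_pos'],4),np.round(s['qpos'],3),np.round(s['ft_force'],1),np.round(s['moment'],2),round(s['finger_gap'],4),round(s['grip_force'],1))
E
python3 - <<'E'
from h import *
st();rel(down([.4515,.1045,.013],-131.3))
E
```

```text
24.48 [0.4512 0.1044 0.1194] [ 0.23  -0.133 -0.255  1.45  -0.004 -0.619] [ 0.7 -0.  -0.1] [-0.    0.04  0.02] 0.0781 0.0
row [-0.12, -0.2, -0.08] [-0.0006, 0.0, 0.1064]
```

{"name": "step_arm", "arguments": {"series": [[0, 0, 0, 0, 0, 0.055, 0.078], [0, 0, 0, 0, 0, 0.09, 0.078], [0, 0, 0, 0, 0, 0.106, 0.078], [0, 0, 0, 0, 0, 0.106, 0.07], [0, 0, 0, 0, 0, 0.106, 0.05], [0, 0, 0, 0, 0, 0.106, 0.04], [0, 0, 0, 0, 0, 0.106, 0.04]]}}

```text
clock: 25.35
ee_pos: [0.4525, 0.1049, 0.016]
orientation: [-1.294, 2.861, -0.003]
ft_force: [-0.8, 1.0, 6.2]
finger_gap: 0.0635
grip_force: 66.6
```

```bash
python3 - <<'E'
from h import *
st();s=bot.sense();P=np.array(s['ee_pos']);M=R.from_rotvec(s['orientation']).as_matrix()
U=rel((P+[0,0,.10],M));rel(down([.4560,-.1550,P[2]+.10],-107),U)
E
```

```text
25.35 [0.4525 0.1049 0.016 ] [ 2.29e-01 -9.30e-02 -4.22e-01  1.24e+00 -1.00e-03 -6.21e-01] [-0.8  1.   6.2] [0.33 0.23 0.03] 0.0635 66.6
row [0.0, 0.0, 0.0] [-0.0001, -0.0002, -0.1]
row [-0.15, 0.03, -24.31] [0.1929, -0.1742, 0.0002]
```

{"name": "step_arm", "arguments": {"series": [[0, 0, 0, 0, 0, -0.04, 0.04], [0, 0, 0, 0, 0, -0.08, 0.04], [0, 0, -24.3, 0.04, -0.04, -0.08, 0.04], [0, 0, -24.3, 0.193, -0.174, -0.08, 0.04], [0, 0, -24.3, 0.193, -0.174, -0.08, 0.04], [0, 0, -24.3, 0.193, -0.174, -0.08, 0.04], [0, 0, -24.3, 0.193, -0.174, -0.08, 0.04], [0, 0, -24.3, 0.193, -0.174, -0.08, 0.04]]}}

```text
clock: 26.35
ee_pos: [0.4546, -0.1573, 0.095]
orientation: [1.863, -2.528, 0.003]
ft_force: [-0.1, 0.3, -1.3]
finger_gap: 0.0636
grip_force: 66.9
```

{"name": "step_arm", "arguments": {"series": [[0, 0, 0, 0, 0, 0, 0.04], [0, 0, 0, 0, 0, 0, 0.04]]}}

```text
clock: 26.6
ee_pos: [0.455, -0.1544, 0.0951]
orientation: [1.87, -2.524, 0.002]
ft_force: [-0.1, -0.6, -1.1]
finger_gap: 0.0637
grip_force: 66.9
```

```bash
python3 - <<'E'
from h import *
st();rel(down([.4560,-.1550,.05],-107))
t=cap('top');k=cap('scene')
# held spreader: notch seen from above (flange upper z ~ TCP+0)
z=bot.sense()['ee_pos'][2]
u,v=proj(t,[[.456,-.155,z]])[0].astype(int);g=t['img'][v-30:v+30,u-34:u+34].min(2)
print(u,v);print('\n'.join(str(v-30+i)+' '+''.join('#' if x>215 else 'o' if x>160 else '+' if x>110 else '.' if x>60 else ' ' for x in g[i]) for i in range(2,58)))
E
```

```text
26.6 [ 0.455  -0.1544  0.0951] [-3.260e-01 -8.800e-02 -2.620e-01  1.396e+00 -1.000e-03 -1.601e+00] [-0.1 -0.6 -1.1] [0.01 0.02 0.  ] 0.0637 66.9
row [-0.04, -0.08, 0.06] [0.0002, -0.0011, 0.0451]
384 259
231 ################################.               o################o+#
232 ################################.              .o################oo#
233 ##oo###o#############o##########               +#################oo#
234 #####o####o#####################               o################oo##
235 ################################              .o################oo##
236 ################################              +#################oo##
237 ########################o######+              +#################oo##
238 ####oo########################o.              o################oo###
239 ###########################ooo+.             +#################oo###
240 ########################o++o#o+              +################oo####
241 ######################o+.+o##+               o################oo####
242 ###################o+. +o###o               .o################oo####
243 ################
[... 2491 characters left out ...]
..      +#################oooooooooooooooo#
278 ################o            .  .o################ooooooooooooooooo#
279 #################o              +o################o+ooooooooooooooo#
280 ##################o+            +#################oooooooooooooooooo
281 ####################o          .o################oooooooooooooooooo#
282 ####################o+..       +o#ooo############oooooooooooooooo#o#
283 ####################++++.     .ooooooooooo######oooooooooooooooooo##
284 ###################o++++.     +oooooooooooo#####ooooooooooooooooo###
285 ###################+++++.     +ooooooooooooo##ooooooooooooooooooo#o#
286 ##################o+++++.    .oooooooooooooooooooooooooooooooooooo##
```

{"name": "step_arm", "arguments": {"series": [[0, 0, 0, 0, -0.001, 0.03, 0.04], [0, 0, 0, 0, -0.001, 0.048, 0.04], [0, 0, 0, 0, -0.001, 0.054, 0.04], [0, 0, 0, 0, -0.001, 0.057, 0.04], [0, 0, 0, 0, -0.001, 0.057, 0.04]]}}

```text
clock: 27.32
ee_pos: [0.4561, -0.1557, 0.0386]
orientation: [1.868, -2.525, 0.003]
ft_force: [-0.0, 0.6, -1.6]
finger_gap: 0.0635
grip_force: 66.9
```

{"name": "step_arm", "arguments": {"series": [[0, 0, 0, 0, 0, 0.003, 0.04], [0, 0, 0, 0, 0, 0.006, 0.04], [0, 0, 0, 0, 0, 0.007, 0.04], [0, 0, 0, 0, 0, 0.007, 0.04]]}}

```text
clock: 27.82
ee_pos: [0.456, -0.1557, 0.032]
orientation: [1.868, -2.525, 0.003]
ft_force: [-2.1, 0.8, 7.8]
finger_gap: 0.0632
grip_force: 67.7
```

The spreader reached home height (TCP 0.016 m above its counter grasp height) with light contact. I'll release it and go to the black cap at (0.5915, 0.102).

{"name": "step_arm", "arguments": {"series": [[0, 0, 0, 0, 0, 0, 0.08], [0, 0, 0, 0, 0, 0, 0.08], [0, 0, 0, 0, 0, -0.01, 0.08], [0, 0, 0, 0, 0, -0.06, 0.08], [0, 0, 0, 0, 0, -0.1, 0.08]]}}

```text
clock: 28.45
ee_pos: [0.4559, -0.1555, 0.1333]
orientation: [1.868, -2.525, 0.003]
ft_force: [0.8, 0.2, -0.4]
finger_gap: 0.0803
grip_force: 0.0
```

```bash
python3 - <<'E'
from h import *
st();A=rel(down([.5915,.102,.10],-107));rel(down([.5915,.102,.002],-107),A)
t=cap('top','t10.png');k=cap('scene','s10.png')
u,v=proj(k,[[.456,-.155,.04]])[0].astype(int);g=k['img'][v-26:v+30,u-34:u+34].min(2)
print(u,v);print('\n'.join(str(v-26+i)+' '+''.join('#' if x>215 else 'o' if x>160 else '+' if x>110 else '.' if x>60 else ' ' for x in g[i]) for i in range(56)))
E
```

```text
28.45 [ 0.4559 -0.1555  0.1333] [-3.280e-01 -9.300e-02 -1.920e-01  1.469e+00 -1.000e-03 -1.602e+00] [ 0.8  0.2 -0.4] [ 0.04 -0.03 -0.  ] 0.0803 0.0
row [-0.09, -0.09, -0.02] [-0.2859, -0.0543, 0.0329]
row [0.0, 0.0, 0.0] [0.0, 0.0, 0.098]
305 196
170 #oooooooooooooooooooooooooooooooooooooooooo+o+++++++++++++++++..+++.
171 #oooooooooooooooooooooooooooooooooooooo+o++++++++++++++++++++++..+++
172 oooooo##ooooooooooooooooooooooooooo+++++++++++++++++++++++++++++.+++
173 ooooooo#ooooooooooooooooooooooo++++++++++++++++++++++++++++++++++.++
174 oo#oooooooooooo++o+++++++++++++++++++++++++++++++++++++++++++++++..+
175 +oooo+o+++++++++++++++++++++++++++++++++++++++++++++++++++++++++++..
176 +++++++++++++++++++++++++++++++++++++++++++++++++++++++++++++++++++.
177 +++++++++++++++++++++++++++++++++++++++++++++++++++++++++++++++++++.
178 ++++++++++++++++++++++++++++++++++++++++++++++++++++++++++++++++++++
179 ++++++++++++++++++++++++++++++++++++++++++++++++++++++++++++++++++++
180 ++++++++++++++++++++++++++++++++++++++++++++++++++++++++++++++++++++
181 ++++++++++++++++++++++++++++++++++++++++++++++
[... 2534 characters left out ...]
          .o..o+            +oooooooooooooo
217 ooooooooo#ooo#ooo#oo+               o++o+          .+oooooo#o#oooooo
218 oooooooooo#oooooo#o#o+              .+++.         ++oooooooooooooooo
219 oooooooooooooooooooo#o++             ...       .++oooooooooooooooooo
220 oooooooooooooooo#ooooo#o++                   .++ooooooooooooooo#oooo
221 ooooooooooooooooooo#ooo#oo+++            . +++oooooooooooooooo#ooooo
222 oooooooooo#ooooooooo#ooooooooo+++++++++++++ooooooooooooooooooooooooo
223 ooooooooooooooooooooooooooooooooooooooooooooooooooooooooooooooo##ooo
224 oooooooooooooooooo##oooooooooooooooooooooooooooooooooooooooooooo##oo
225 oooooooooooooooooooooooooooooooooooooooooooooooooooooooooooooooo###o
```

{"name": "step_arm", "arguments": {"series": [[0, 0, 0, -0.286, -0.054, 0, 0.08], [0, 0, 0, -0.286, -0.054, 0, 0.08], [0, 0, 0, -0.286, -0.054, 0, 0.08], [0, 0, 0, -0.286, -0.054, 0, 0.08], [0, 0, 0, -0.286, -0.054, 0.03, 0.08], [0, 0, 0, -0.286, -0.054, 0.06, 0.08], [0, 0, 0, -0.286, -0.054, 0.06, 0.08]]}}

```text
clock: 29.42
ee_pos: [0.5895, 0.1023, 0.0679]
orientation: [1.866, -2.52, -0.001]
ft_force: [-0.0, 0.0, 0.7]
finger_gap: 0.08
grip_force: 0.0
```

```bash
python3 - <<'E'
from h import *
st();rel(down([.5915,.102,.002],-107))
E
```

```text
29.43 [0.5895 0.1023 0.0679] [ 0.173  0.206 -0.007  1.364 -0.002 -1.102] [-0.   0.   0.7] [-0.01  0.03  0.01] 0.08 0.0
row [0.22, -0.22, 0.03] [-0.0006, -0.0023, 0.0659]
```

{"name": "step_arm", "arguments": {"series": [[0, 0, 0, 0, -0.002, 0.03, 0.08], [0, 0, 0, 0, -0.002, 0.055, 0.08], [0, 0, 0, 0, -0.002, 0.065, 0.08], [0, 0, 0, 0, -0.002, 0.065, 0.075], [0, 0, 0, 0, -0.002, 0.065, 0.055], [0, 0, 0, 0, -0.002, 0.065, 0.045], [0, 0, 0, 0, -0.002, 0.065, 0.045]]}}

```text
clock: 30.3
ee_pos: [0.5975, 0.1017, 0.0119]
orientation: [-1.863, 2.519, -0.011]
ft_force: [3.8, -3.3, 23.2]
finger_gap: 0.0456
grip_force: 22.1
```

```bash
python3 - <<'E'
from h import *
st()
E
```

```text
30.3 [0.5975 0.1017 0.0119] [ 0.17   0.233 -0.084  1.242 -0.002 -1.104] [ 3.8 -3.3 23.2] [-0.34 -0.07  0.02] 0.0456 22.1
```

The fingers closed on top of the cap, because the wide-open tips stand about 11 mm back. I'll lift off, re-measure the cap and go lower.

{"name": "step_arm", "arguments": {"series": [[0, 0, 0, 0, 0, -0.03, 0.045], [0, 0, 0, 0, 0, -0.08, 0.045], [0, 0, 0, 0.04, 0.0, -0.1, 0.077], [0, 0, 0, 0.1, 0.0, -0.1, 0.077], [0, 0, 0, 0.1, 0.0, -0.1, 0.077]]}}

```text
clock: 30.92
ee_pos: [0.5636, 0.003, 0.1079]
orientation: [-1.863, 2.528, -0.005]
ft_force: [0.4, 0.3, -0.2]
finger_gap: 0.0768
grip_force: 0.0
```

```bash
python3 - <<'E'
from h import *
from scipy.optimize import least_squares
st();t=cap('top','t11.png');k=cap('scene','s11.png')
def circ(P): return least_squares(lambda q:np.linalg.norm(P-q[:2],axis=1)-q[2],[*P.mean(0),.034],loss='soft_l1',f_scale=.0007)
for nm,kk in(('top',t),('scene',k)):
    u,v=proj(kk,[[.592,.102,.012]])[0].astype(int);m=(kk['img'][v-28:v+28,u-28:u+28].max(2)<50).astype(np.uint8);m=cv2.morphologyEx(m,cv2.MORPH_OPEN,np.ones((5,5)))
    cs=cv2.findContours(m,0,cv2.CHAIN_APPROX_NONE)[0];c=max(cs,key=cv2.contourArea).reshape(-1,2)+[u-28,v-28]
    print(nm,len(cs),c.min(0),c.max(0),circ(onz(kk,c,.012)[:,:2]).x.round(4))
    g=kk['img'][v-22:v+22,u-26:u+30].max(2)
    if nm=='top': print('\n'.join(''.join(' ' if x<35 else '.' if x<50 else '+' if x<75 else '#' for x in r) for r in g[::2]))
E
```

```text
30.93 [0.5636 0.003  0.1079] [ 0.006  0.105 -0.043  1.42  -0.002 -1.264] [ 0.4  0.3 -0.2] [ 0.   -0.01  0.04] 0.0768 0.0
top 1 [258 203] [264 219] [0.5817 0.1274 0.0139]
###+..++##+++++++.######################################
+..+++++++##+++++.######################################
+++++++++++++##++.######################################
++++++++++++++++#+##################+###################
++++++++++++++++++######################################
+++++++++++++++++.######################################
+++++++++++++++++++#####################################
++++++++++++++++++.#####################################
+++++++++++++++++  #####################################
+++++++++++++++    #####################################
++++++++++++++     #####################################
+++++++++++++.     #####################################
++++++++++++.      #####################################
++++++++++++.       ####################################
+++++++++++++       ####################################
+++++++++++++       ####################################
+++++++++++++.      +###################################
+++++++++++++++      ###################################
++++++++++++++++.    ###################################
+++++++++++++++++++. .##################################
+++++++++++++++++++++.##################################
+++++++++++++++++++++++#################################
scene 1 [293 303] [326 334] [0.5849 0.105  0.0339]
```

```bash
python3 - <<'E'
from h import *
A=rel(down([.5846,.104,.06],-107));rel(down([.5846,.104,-.005],-107),A)
E
```

```text
row [-0.15, -0.04, -0.1] [-0.1002, 0.0096, 0.0471]
row [0.0, 0.0, 0.0] [0.0, 0.0, 0.065]
```

{"name": "step_arm", "arguments": {"series": [[0, 0, 0, -0.06, 0.006, 0, 0.077], [0, 0, 0, -0.1, 0.0096, 0.02, 0.077], [0, 0, 0, -0.1, 0.0096, 0.047, 0.077], [0, 0, 0, -0.1, 0.0096, 0.06, 0.077], [0, 0, 0, -0.1, 0.0096, 0.06, 0.077]]}}

```text
clock: 31.65
ee_pos: [0.5834, 0.1045, 0.0451]
orientation: [1.868, -2.524, 0.001]
ft_force: [0.8, 0.1, -0.0]
finger_gap: 0.0768
grip_force: 0.0
```

```bash
python3 - <<'E'
from h import *
st();rel(down([.5846,.104,-.005],-107))
E
```

```text
31.65 [0.5834 0.1045 0.0451] [ 0.178  0.198 -0.06   1.314 -0.002 -1.096] [ 0.8  0.1 -0. ] [ 0.01 -0.07 -0.  ] 0.0768 0.0
row [0.03, -0.12, 0.0] [0.0001, -0.0013, 0.0501]
```

{"name": "step_arm", "arguments": {"series": [[0, 0, 0, 0, -0.001, 0.025, 0.077], [0, 0, 0, 0, -0.001, 0.042, 0.077], [0, 0, 0, 0, -0.001, 0.0495, 0.077], [0, 0, 0, 0, -0.001, 0.0495, 0.077]]}}

```text
clock: 32.15
ee_pos: [0.5847, 0.1038, -0.0039]
orientation: [1.867, -2.525, 0.002]
ft_force: [0.1, -0.3, -0.1]
finger_gap: 0.077
grip_force: 0.0
```

No contact with the counter. Closing.

{"name": "step_arm", "arguments": {"series": [[0, 0, 0, 0, 0, 0, 0.066], [0, 0, 0, 0, 0, 0, 0.05], [0, 0, 0, 0, 0, 0, 0.05], [0, 0, 0, 0, 0, 0, 0.05]]}}

```text
clock: 32.65
ee_pos: [0.5855, 0.1041, -0.0023]
orientation: [-1.868, 2.525, -0.004]
ft_force: [-2.3, -0.4, 6.0]
finger_gap: 0.0653
grip_force: 65.5
```

```bash
python3 - <<'E'
from h import *
st();s=bot.sense();P=np.array(s['ee_pos']);M=R.from_rotvec(s['orientation']).as_matrix()
U=(P+[0,0,.12],M);rel(down([.456,-.155,P[2]+.12],-107),U)
E
```

```text
32.65 [ 0.5855  0.1041 -0.0023] [ 0.177  0.225 -0.122  1.222 -0.002 -1.097] [-2.3 -0.4  6. ] [-0.09  0.42  0.  ] 0.0653 65.5
row [-0.14, -0.04, -0.02] [0.2856, 0.0481, 0.0001]
```

{"name": "step_arm", "arguments": {"series": [[0, 0, 0, 0, 0, -0.03, 0.05], [0, 0, 0, 0, 0, -0.08, 0.05], [0, 0, 0, 0.04, 0.007, -0.12, 0.05], [0, 0, 0, 0.286, 0.048, -0.12, 0.05], [0, 0, 0, 0.286, 0.048, -0.12, 0.05], [0, 0, 0, 0.286, 0.048, -0.12, 0.05], [0, 0, 0, 0.286, 0.048, -0.12, 0.05], [0, 0, 0, 0.286, 0.048, -0.12, 0.05]]}}

```text
clock: 33.65
ee_pos: [0.4537, -0.1585, 0.1173]
orientation: [1.861, -2.53, 0.004]
ft_force: [0.8, 0.2, -1.4]
finger_gap: 0.0652
grip_force: 67.0
```

{"name": "step_arm", "arguments": {"series": [[0, 0, 0, 0, 0, 0.02, 0.05], [0, 0, 0, 0, 0, 0.04, 0.05], [0, 0, 0, 0, 0, 0.04, 0.05]]}}

```text
clock: 34.02
ee_pos: [0.4548, -0.1545, 0.0756]
orientation: [1.868, -2.524, -0.001]
ft_force: [0.8, -0.0, -1.0]
finger_gap: 0.0649
grip_force: 67.1
```

```bash
python3 - <<'E'
from h import *
st();rel(down([.456,-.1555,.046],-107));rel(down([.456,-.1555,.04],-107))
from scipy.optimize import least_squares
k=cap('scene');t=cap('top')
def circ(P): return least_squares(lambda q:np.linalg.norm(P-q[:2],axis=1)-q[2],[*P.mean(0),.034],loss='soft_l1',f_scale=.0007)
z=bot.sense()['ee_pos'][2]+.0143
u,v=proj(k,[[.456,-.1555,z]])[0].astype(int);m=(k['img'][v-28:v+28,u-28:u+28].max(2)<50).astype(np.uint8);m=cv2.morphologyEx(m,cv2.MORPH_OPEN,np.ones((5,5)))
print('\n'.join(''.join('#' if x else '.' for x in r) for r in m[::2]))
E
```

```text
34.02 [ 0.4548 -0.1545  0.0756] [-3.270e-01 -8.100e-02 -2.930e-01  1.360e+00 -1.000e-03 -1.601e+00] [ 0.8 -0.  -1. ] [ 0.   -0.03 -0.02] 0.0649 67.1
row [0.08, -0.07, 0.02] [0.0005, -0.0015, 0.0296]
row [0.08, -0.07, 0.02] [0.0005, -0.0015, 0.0356]
..........#####################################.........
..........#####################################.........
..........###################################........###
...........###################################.......###
###........####################################......###
###........#############################################
###.......#########################....#################
###.....#############....................###############
#####..#############.......................##########...
###################.....###########.........#######.....
################....####################................
###############..#########################..............
........#######.##############################..........
...............###############################..........
...............###############################..........
...............###############################..........
...............#############################............
...............############################.............
.................#########################..............
..................######################................
......................###############...................
..........................######........................
..........................#######.......................
..........................#######.......................
..........................#######.......................
........................................................
........................................................
........................................................
```

Lowering onto the crown. The boss should enter the ring below TCP z of about 0.046.

{"name": "step_arm", "arguments": {"series": [[0, 0, 0, 0.0005, -0.0015, 0.015, 0.05], [0, 0, 0, 0.0005, -0.0015, 0.025, 0.05], [0, 0, 0, 0.0005, -0.0015, 0.03, 0.05], [0, 0, 0, 0.0005, -0.0015, 0.033, 0.05], [0, 0, 0, 0.0005, -0.0015, 0.033, 0.05]]}}

```text
clock: 34.75
ee_pos: [0.4565, -0.1563, 0.0435]
orientation: [1.868, -2.525, 0.002]
ft_force: [-0.4, 0.3, -2.2]
finger_gap: 0.0653
grip_force: 67.1
```

{"name": "step_arm", "arguments": {"series": [[0, 0, 0, 0, 0, 0.002, 0.05], [0, 0, 0, 0, 0, 0.0035, 0.05], [0, 0, 0, 0, 0, 0.0035, 0.05]]}}

```text
clock: 35.12
ee_pos: [0.457, -0.1565, 0.0413]
orientation: [-1.868, 2.526, -0.004]
ft_force: [-2.8, 0.3, 8.9]
finger_gap: 0.0654
grip_force: 72.1
```

{"name": "step_arm", "arguments": {"series": [[0, 0, 0, 0, 0, 0, 0.08], [0, 0, 0, 0, 0, 0, 0.08], [0, 0, 0, 0, 0, 0, 0.08], [0, 0, 0, 0, 0, -0.02, 0.08], [0, 0, 0, 0, 0, -0.08, 0.08], [0, 0, 0, 0.1, 0.0, -0.12, 0.08], [0, 0, 0, 0.16, 0.0, -0.12, 0.08], [0, 0, 0, 0.22, 0.0, -0.12, 0.08]]}}

```text
clock: 36.12
ee_pos: [0.4029, -0.332, 0.1588]
orientation: [1.869, -2.525, 0.005]
ft_force: [1.4, -0.2, 1.0]
finger_gap: 0.0801
grip_force: 0.0
```

```bash
python3 - <<'E'
from h import *
from scipy.optimize import least_squares
st();k=cap('scene','s12.png');t=cap('top','t12.png')
def circ(P): return least_squares(lambda q:np.linalg.norm(P-q[:2],axis=1)-q[2],[*P.mean(0),.034],loss='soft_l1',f_scale=.0007)
for nm,kk in(('top',t),('scene',k)):
    u,v=proj(kk,[[.4565,-.156,.05]])[0].astype(int);g=kk['img'][v-28:v+30,u-32:u+32].max(2)
    print(nm,u,v);print('\n'.join(''.join(' ' if x<35 else '.' if x<60 else '+' if x<110 else 'o' if x<180 else '#' for x in r) for r in g[::1]))
E
```

```text
36.12 [ 0.4029 -0.332   0.1588] [-6.890e-01  2.000e-03 -5.200e-02  1.514e+00 -1.000e-03 -1.963e+00] [ 1.4 -0.2  1. ] [ 0.04  0.01 -0.04] 0.0801 0.0
top 382 260
################################################################
################################################################
################################################################
################################################################
################################################################
################################################################
################################################################
################################################################
############################oooooo##############################
#######################oo..   .++.++oo##########################
####################oo.  .o##########ooo########################
###################o  .o################oo######################
#################oo  +####################o#####################
################o  .#######################oo###################
###############o  +#########o 
[... 5913 characters left out ...]
.     .+oo#########o+##+++##oo++.       o#########
##############+      .+++oo######o+o#+..o++++        o##########
##############o+        +++ooooooo.ooo..++.         +o##########
###############o.         .++++++++oooo...         +o###########
################o.            ...+#oo#o.          .o############
#################oo.              #oo#o.        .+o#############
##################oo.             oo#o+.       .oo##############
###################ooo.           .+++.      +oo################
#####################oo+..         ..     .+oo##################
#######################ooo++          .+.ooo####################
##########################ooooooooooooooo#######################
```

```bash
python3 - <<'E'
from h import *
t=cap('top');k=cap('scene')
V=[]
for nm,kk,(r0,r1) in(('top',t,(0,45)),('scene',k,(0,37))):
    u,v=proj(kk,[[.4565,-.156,.05]])[0].astype(int);w=kk['img'][v-28:v+30,u-32:u+32].max(2)
    m=(w<75).astype(np.uint8);m=cv2.morphologyEx(m,cv2.MORPH_OPEN,cv2.getStructuringElement(2,(11,11)))
    n,l,s,c=cv2.connectedComponentsWithStats(m);i=l[28,34];mm=(l==i).astype(np.uint8)
    cc=max(cv2.findContours(mm,0,cv2.CHAIN_APPROX_NONE)[0],key=cv2.contourArea).reshape(-1,2)+[u-32,v-28]
    e=cv2.fitEllipse(cc.astype(np.float32));print(nm,np.round(e[0],2),np.round(e[1],1),round(e[2]));V.append((kk,cc,e[0]))
print('centre tri',tri(V[0][0],[V[0][2]],V[1][0],[V[1][2]]))
x,res,f=fitdisc([(a,b) for a,b,_ in V],.034,[.4565,-.156,.05]);print('disc',x.round(4),'tilt',np.degrees(np.arctan(np.hypot(*x[3:]))).round(1),'med',np.median(res).round(5))
st()
E
```

```text
top [383.39 259.82] [27.7 28.1] 178
scene [304.88 192.79] [23.8 28.7] 83
centre tri (array([ 0.45774277, -0.15765728,  0.05026275]), np.float64(0.0011117869491884746))
disc [ 0.4578 -0.1583  0.0497  0.1253 -0.049 ] tilt 7.7 med 0.0012
36.33 [ 0.4026 -0.3311  0.1575] [-6.880e-01  3.000e-03 -5.400e-02  1.514e+00 -1.000e-03 -1.959e+00] [ 0.1 -0.7 -0.1] [ 0.03 -0.03  0.03] 0.0802 0.0
```

The cap's centre triangulates at about 5 cm height, which fits it being home, but the tilt fit is too noisy to trust. I'll check it by touching both sides lightly with the shut fingertips, expecting z ≈ 0.056.

```bash
python3 - <<'E'
from h import *
A=rel(down([.478,-.156,.085],-107));B=rel(down([.434,-.156,.085],-107),A)
E
```

```text
row [-0.01, -0.06, -0.17] [-0.1897, -0.0203, 0.0723]
row [0.0, 0.0, 0.0] [0.0129, 0.0421, 0.0]
```

{"name": "step_arm", "arguments": {"series": [[0, 0, 0, -0.06, -0.006, 0, 0.0], [0, 0, 0, -0.12, -0.012, 0, 0.0], [0, 0, 0, -0.19, -0.02, 0, 0.0], [0, 0, 0, -0.19, -0.02, 0.03, 0.0], [0, 0, 0, -0.19, -0.02, 0.072, 0.0], [0, 0, 0, -0.19, -0.02, 0.072, 0.0]]}}

```text
clock: 37.08
ee_pos: [0.4762, -0.1524, 0.0828]
orientation: [1.869, -2.52, -0.005]
ft_force: [0.4, 0.9, 1.4]
finger_gap: 0.0
grip_force: 0.0
```

{"name": "step_arm", "arguments": {"series": [[0, 0, 0, 0, 0, 0.015, 0.0], [0, 0, 0, 0, 0, 0.022, 0.0], [0, 0, 0, 0, 0, 0.026, 0.0], [0, 0, 0, 0, 0, 0.0285, 0.0], [0, 0, 0, 0, 0, 0.0285, 0.0]]}}

```text
clock: 37.7
ee_pos: [0.478, -0.1547, 0.0572]
orientation: [1.868, -2.525, 0.002]
ft_force: [0.9, -0.2, -0.3]
finger_gap: -0.0002
grip_force: 0.0
```

{"name": "step_arm", "arguments": {"series": [[0, 0, 0, 0, 0, 0.001, 0.0], [0, 0, 0, 0, 0, 0.0025, 0.0], [0, 0, 0, 0, 0, 0.0025, 0.0]]}}

```text
clock: 38.08
ee_pos: [0.4783, -0.1547, 0.056]
orientation: [-1.868, 2.526, -0.004]
ft_force: [-3.3, 0.4, 11.8]
finger_gap: 0.0
grip_force: 5.5
```

{"name": "step_arm", "arguments": {"series": [[0, 0, 0, 0, 0, -0.012, 0.0], [0, 0, 0, 0.013, 0.042, -0.012, 0.0], [0, 0, 0, 0.013, 0.042, -0.006, 0.0], [0, 0, 0, 0.013, 0.042, -0.001, 0.0], [0, 0, 0, 0.013, 0.042, -0.001, 0.0]]}}

```text
clock: 38.7
ee_pos: [0.4347, -0.1549, 0.056]
orientation: [1.868, -2.525, 0.003]
ft_force: [-3.2, 0.5, 6.3]
finger_gap: 0.0
grip_force: 3.0
```

Both sides of the cap touch at z = 0.0560, so it is flat and fully home. I'll retreat and hand in.

{"name": "step_arm", "arguments": {"series": [[0, 0, 0, 0, 0, -0.03, 0.0], [0, 0, 0, 0, 0, -0.08, 0.0], [0, 0, 0, 0.06, 0, -0.12, 0.0], [0, 0, 0, 0.12, 0, -0.12, 0.0], [0, 0, 0, 0.12, 0, -0.12, 0.0], [0, 0, 0, 0.12, 0, -0.12, 0.0]]}}

```text
clock: 39.45
ee_pos: [0.3991, -0.2695, 0.1752]
orientation: [1.866, -2.526, 0.001]
ft_force: [-0.5, 0.1, -0.3]
finger_gap: -0.0002
grip_force: 0.0
```

```bash
python3 - <<'E'
from h import *
st();print(bot.finish_job())
E
```

```text
39.45 [ 0.3991 -0.2695  0.1752] [-5.930e-01 -9.000e-02 -1.100e-01  1.551e+00 -1.000e-03 -1.866e+00] [-0.5  0.1 -0.3] [-0.01 -0.01 -0.01] -0.0002 0.0
the job is handed in; nothing more can be done
None
```

The job is handed in at 39.5 s with the spreader home on the cup, its notch over the electrode, and the black cap flat on it (touched at 56 mm on both sides); on the way the spreader slipped from the grip once and fell beside the lighter and green disc, which shifted about 1 mm.

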